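Set out the coffee cups on their matching saucers

ROBOT

A 6-joint arm with a two-finger parallel gripper is mounted at the origin on the work surface. World frame = base frame: x ahead of the robot, y to its left, z up, the work surface at z = 0. Lengths are in m, angles in rad, forces in N, time in s.
With the tool pointing down it reaches from about 0.375 to 0.9 m from the base axis. Payload 3.1 kg.
Tool frame: the origin (TCP) lies on the centre line of the jaws, within the pads' length; the fingertips stand 14 mm ahead of it and the grasp point (between the pads) lies 5 mm behind it; z points along the fingers, y is the line along which they close (so a half turn about z gives the same grasp; the last joint's range is limited). The gripper opens to 87 mm and grips with 3 to 60 N. Pads are 19 mm wide; open, the fingers measure 117 mm over their backs; the gripper's body (75 mm by 190 mm) begins 51 mm behind the grasp point.
Start: joints at [0.99, 0.527, 1.433, -0, 1.181, -0.178], TCP at [0.245, 0.575, 0.237] pointing down, gripper open.
Joint ranges: [-3.08, 3.08], [-0.75, 2.2], [0.22, 2.44], [-1.43, 4.57], [0, 2.65], [-2.85, 2.85]. Speed limits (rad/s): [2.79, 2.79, 3.14, 3.14, 3.14, 3.14].

INTERFACE

Orientations are given as a unit quaternion [x, y, z, w].
In Python, from rig import robot gives the robot as it stands.
- The arm moves only by the tool move_arm, never from a script. Its argument "commands" is a list of rows, each an object with "hand": the finger opening in cm, from 0 to 8.7; "travel": the shift along the tool's x, y, z in cm, a list of three; "twist": the turn, a rotation vector about the tool's x, y, z in degrees, a list of three. In form: [{"hand": hand, "travel": [dx, dy, dz], "twist": [wx, wy, wz]}, ...]. A call has 1 to 5 rows; each row shifts and turns the commanded pose from where the row before left it, along the tool's axes as they then stand; what a row does not reach is not made up. A row lasts 1/12 s, in which the tool goes at most 41.7 mm and 7.16 degrees, less where a joint would pass 70% of its speed; a pose out of reach is approached as far as the arm can. A call is refused whole if a number of a shift passes 4.17 or a number of a turn 7.16, either way. A call with a gripper value outside its range is refused whole. The fingers move at their own pace and stop on an object; "force" is the grip in N (left out, the last holds). Time passes only in rows, so rows that do not move let the fingers close. It gives the time, the measured TCP pose, the force, the opening and the grip force at its end, in the units of the state.
- robot.get_obs(): the state, without advancing time (a new reading comes with each control period).
- robot.camera(name): name is "side" or "top"; returns a dict with "frame" (400x640x3 uint8, red, green, blue), "fov_y" (degrees; the focal length in pixels is half the picture's height over the tangent of half this angle, whatever the lens; pixels are square), "cx", "cy" (the principal point, pixels), "k1" (the pictures are not rectified: a ray, as slopes to the right and down, at radius r is drawn at 1 + k1 r^2 times it, then the intrinsics apply), "extrinsics" (4x4, takes a point from camera to world coordinates). Camera axes: x right, y down, z forward; pixel columns grow to the right and rows downward; lengths in m; the calibration is good to about 2 mm. A picture is of the moment at which its call begins. There is no depth.
- robot.hand_in(): hands the job in; it is judged then, once.
The state is a dict: "time": time; "q": joint angles; "joint_velocities": joint speeds; "joint_torque": joint torques, N m; "position": TCP position; "tool_rot": TCP orientation; "ft_force": force on the tool from outside, world axes, zero at the start; "moment": the same for the moment, N m; "grip_width": finger opening in m; "grip_force": force on a finger pad.
Only numpy, scipy, OpenCV 4.12 (cv2) and the standard library are available. Lean on these libraries where they do the work, as an engineer would, in place of code of your own. Each camera call takes 0.05 s, during which the arm holds its last target. There are 200 camera calls.

TASK

Coffee for four in the sitting room: take the four cups from the tray and set each down gently, upright, in the well in the middle of the saucer of its own colour. Leave the saucers where they are laid, and leave the milk jug and the sugar bowl standing where they are on the tray.

Things in the scene. Friction and masses are not known exactly. Their poses are not given: they have to be found in the camera images.
- cup_red: loose red china coffee cup, empty, straight sides: 58 mm across, 60 high, wall 3.5; the lowest 10 mm taper to a 44 mm foot; 0.13 kg. Origin: centre of underside, z up. Its loop handle points along its own +x and reaches 53 mm from the axis, 12 to 52 mm up; grip from above across its own y. Starts upright on the fixed oak tray, whose floor is 8 mm and rim 22 mm above the table.
- cup_yellow: loose yellow china coffee cup, empty, straight sides: 58 mm across, 60 high, wall 3.5; the lowest 10 mm taper to a 44 mm foot; 0.13 kg. Origin: centre of underside, z up. Its loop handle points along its own +x and reaches 53 mm from the axis, 12 to 52 mm up; grip from above across its own y. Starts upright on the fixed oak tray, whose floor is 8 mm and rim 22 mm above the table.
- cup_green: loose green china coffee cup, empty, straight sides: 58 mm across, 60 high, wall 3.5; the lowest 10 mm taper to a 44 mm foot; 0.13 kg. Origin: centre of underside, z up. Its loop handle points along its own +x and reaches 53 mm from the axis, 12 to 52 mm up; grip from above across its own y. Starts upright on the fixed oak tray, whose floor is 8 mm and rim 22 mm above the table.
- cup_blue: loose blue china coffee cup, empty, straight sides: 58 mm across, 60 high, wall 3.5; the lowest 10 mm taper to a 44 mm foot; 0.13 kg. Origin: centre of underside, z up. Its loop handle points along its own +x and reaches 53 mm from the axis, 12 to 52 mm up; grip from above across its own y. Starts upright on the fixed oak tray, whose floor is 8 mm and rim 22 mm above the table.
- saucer_red: loose red saucer with a thin white line round its edge, 116 mm across, 12 high, 0.16 kg, lying on the table (z = 0) beside the tray. Origin: centre of underside, z up; round, its yaw means nothing. Its flat well, where the cup stands, is 64 mm across and 5 mm above the origin; the rim slopes up round it.
- saucer_yellow: loose yellow saucer with a thin white line round its edge, 116 mm across, 12 high, 0.16 kg, lying on the table (z = 0) beside the tray. Origin: centre of underside, z up; round, its yaw means nothing. Its flat well, where the cup stands, is 64 mm across and 5 mm above the origin; the rim slopes up round it.
- saucer_green: loose green saucer with a thin white line round its edge, 116 mm across, 12 high, 0.16 kg, lying on the table (z = 0) beside the tray. Origin: centre of underside, z up; round, its yaw means nothing. Its flat well, where the cup stands, is 64 mm across and 5 mm above the origin; the rim slopes up round it.
- saucer_blue: loose blue saucer with a thin white line round its edge, 116 mm across, 12 high, 0.16 kg, lying on the table (z = 0) beside the tray. Origin: centre of underside, z up; round, its yaw means nothing. Its flat well, where the cup stands, is 64 mm across and 5 mm above the origin; the rim slopes up round it.
- milk_jug: bystander: white china milk jug with a blue band, 65 mm wide, 78 high, open, 0.26 kg. Origin: centre of underside; loop handle along its own +x reaching 52 mm, lip along -x reaching 40. Loose on the tray among the cups. The six things on the tray (inside 284 x 394 mm) stand in two rows of three, about 125 mm between centres.
- sugar_bowl: bystander: round white china sugar bowl with a blue band and a lid with a blue knob, 71 mm wide, 72 high over the knob, 0.30 kg. Origin: centre of underside. Loose on the tray among the cups.
Things that resemble listed ones, but are neither listed nor needed, are in the scene too. Leave any black or grey look-alike of the saucer_yellow alone.

How it is judged:
At the end, for the whole second after the job is handed in: each cup stands upright (0.08 rad), still, in the well of the saucer of its own colour: centres within 12 mm, foot 2 to 9 mm above the saucer's underside; every saucer flat on the table within 30 mm of its start; jug and sugar bowl upright within 20 mm of their start (horizontal distance between cup_red and saucer_red below 0.012 m and z of cup_red in the frame of saucer_red between 0.002 and 0.009 m and angle between each of cup_red, saucer_red, cup_yellow, saucer_yellow, cup_green, saucer_green, cup_blue, saucer_blue, milk_jug, sugar_bowl's own z axis and vertical below 0.08 rad and height (world z) of each of saucer_red, saucer_yellow, saucer_green, saucer_blue below 0.006 m and distance of each of saucer_red, saucer_yellow, saucer_green, saucer_blue from where it was at the start of the episode below 0.03 m and linear speed of each of cup_red, saucer_red, cup_yellow, saucer_yellow, cup_green, saucer_green, cup_blue, saucer_blue below 0.02 m/s and horizontal distance between cup_yellow and saucer_yellow below 0.012 m and z of cup_yellow in the frame of saucer_yellow between 0.002 and 0.009 m and horizontal distance between cup_green and saucer_green below 0.012 m and z of cup_green in the frame of saucer_green between 0.002 and 0.009 m and horizontal distance between cup_blue and saucer_blue below 0.012 m and z of cup_blue in the frame of saucer_blue between 0.002 and 0.009 m and distance of each of milk_jug, sugar_bowl from where it was at the start of the episode below 0.02 m); the robot touches nothing.
It fails at once if a cup is let fall or flung (faster than 0.55 m/s with no finger on it: a drop of some 15 mm) ((linear speed of cup_red above 0.55 m/s and contact force between the fingers and cup_red below 0.05 N) or (linear speed of cup_yellow above 0.55 m/s and contact force between the fingers and cup_yellow below 0.05 N) or (linear speed of cup_green above 0.55 m/s and contact force between the fingers and cup_green below 0.05 N) or (linear speed of cup_blue above 0.55 m/s and contact force between the fingers and cup_blue below 0.05 N)).
It fails at once if a cup is knocked over (leaning more than 45 degrees) (angle between any of cup_red, cup_yellow, cup_green, cup_blue's own z axis and vertical above 0.785 rad).
It fails at once if a saucer is moved more than 30 mm from where it was laid (distance of any of saucer_red, saucer_yellow, saucer_green, saucer_blue from where it was at the start of the episode above 0.03 m).
It fails at once if the milk jug is moved more than 20 mm or tipped (distance of milk_jug from where it was at the start of the episode above 0.02 m or angle between milk_jug's own z axis and vertical above 0.3 rad).
It fails at once if the sugar bowl is moved more than 20 mm or tipped (distance of sugar_bowl from where it was at the start of the episode above 0.02 m or angle between sugar_bowl's own z axis and vertical above 0.3 rad).
It also fails if it takes over 112 s, if anything falls off the work surface, if the arm or the gripper's body presses on something with over 40 N, if the wrist force passes 120 N, or if a joint passes its speed limit or range.

## Working session

There is one attempt and no reset: what is moved stays moved. The work goes in short steps, Python scripts to look and compute and a tool call to move; the robot and the scene stay as the last step left them, time stands still between calls to the robot, and variables do not carry over. Pictures are saved under pics/ and viewed, at most 14 in all, crops included, and the job is handed in when it is done.

Besides the shell and the picture viewer there is one more tool, called after ">>>" as name(argument=value, ...) on one line, values as JSON. move_arm: Moves the arm, as the interface text tells. Its arguments: {"type":"object","properties":{"commands":{"type":"array"},"force":{"type":"number"}},"required":["commands"]}

```bash
mkdir -p pics; ls; python3 - <<'E'
from rig import robot
import cv2
for n in("side","top"):
    c=robot.camera(n); cv2.imwrite(f"pics/{n}0.png",c["frame"][:,:,::-1])
    print(n,{k:v for k,v in c.items() if k!="frame"})
print(robot.get_obs())
E
```

```text
pics
side {'fov_y': 56.51343117903689, 'cx': 317.8361302365887, 'cy': 197.15467617659715, 'k1': -0.053216789886054106, 'extrinsics': array([[ 0.9516548 , -0.21516338,  0.21922102,  0.20328021],
       [-0.30660435, -0.62210539,  0.72040173, -0.82175159],
       [-0.01862549, -0.75278788, -0.65799961,  0.70744402],
       [ 0.        ,  0.        ,  0.        ,  1.        ]])}
top {'fov_y': 50.08736232830538, 'cx': 314.0018594397286, 'cy': 204.04343842863886, 'k1': -0.11330497823527831, 'extrinsics': array([[-0.02419588, -0.99761508,  0.06464301,  0.34730294],
       [-0.999663  ,  0.02475244,  0.00782267, -0.08828287],
       [-0.00940409, -0.06443195, -0.99787779,  1.10674278],
       [ 0.        ,  0.        ,  0.        ,  1.        ]])}
{'time': 0.1, 'q': array([ 9.89448251e-01,  5.28364039e-01,  1.43377341e+00, -3.07893643e-05,
        1.18141311e+00, -1.78478660e-01]), 'joint_velocities': array([ 0.00065343, -0.00079268, -0.00113624, -0.00088796, -0.00097099,
       -0.00084037]), 'joint_torque': array([ 4.22271305e-04, -4.40985310e+01, -1.77149373e+01,  6.34676311e-02,
        5.33160672e-02, -3.87831608e-05]), 'position': array([0.2446502 , 0.57443489, 0.23567534]), 'tool_rot': array([ 2.00069400e-01,  9.79781239e-01, -9.14426946e-04, -3.49812291e-04]), 'ft_force': array([-0.1545561 ,  0.34662176, -0.90356984]), 'moment': array([-0.00918916,  0.00050863, -0.00483827]), 'grip_force': 0.0, 'grip_width': 0.08682712068453506}
```

View pics/top0.png

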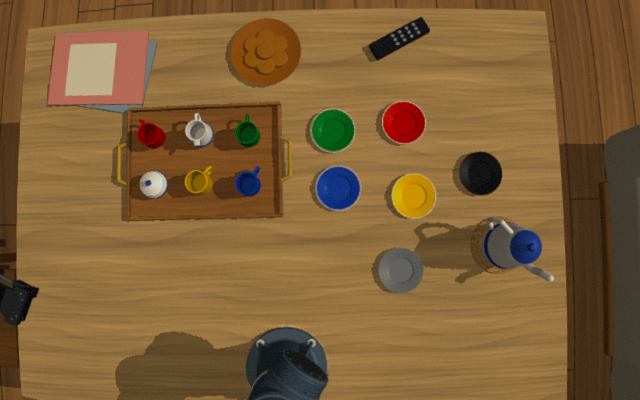

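View pics/side0.png

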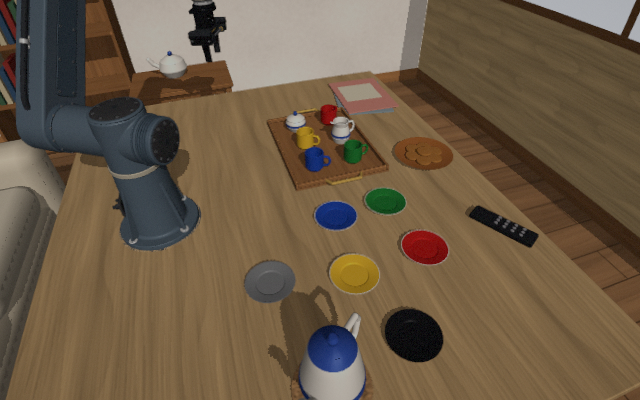

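The top view shows the six tray items in two rows: red (150,135), jug (199,131) and green (247,133) above; sugar (152,184), yellow (198,181) and blue (248,182) below. The saucers are green (332,130), red (403,122), blue (338,188) and yellow (413,195). The side view shows the same things clear of the arm. Next I'll zoom in on the cups to choose features to measure.

```bash
python3 - <<'E'
import cv2,numpy as np
t=cv2.imread("pics/top0.png")[110:205,130:275]; s=cv2.imread("pics/side0.png")[95:180,275:385]
a=cv2.resize(t,None,fx=4,fy=4,interpolation=cv2.INTER_NEAREST);b=cv2.resize(s,None,fx=5,fy=5,interpolation=cv2.INTER_NEAREST)
cv2.imwrite("pics/tz.png",a);cv2.imwrite("pics/sz.png",b)
E
```

```text
(no output)
```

View pics/tz.png

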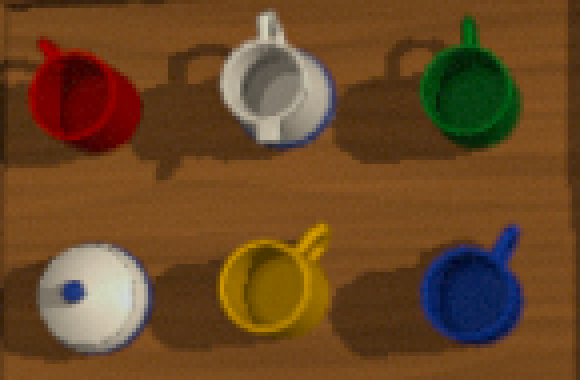

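View pics/sz.png

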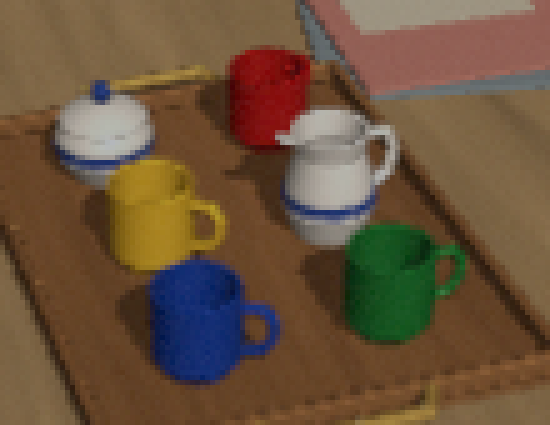

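Both zooms show each cup's rim and handle clearly, so I'll fit the rim circle to the far arcs of each silhouette in both views. The fit solves for the centre and the height.

```bash
cat > h.py <<'E'
import cv2,numpy as np
from scipy.optimize import least_squares
from rig import robot
HSV={'red':[((0,150,60),(6,255,255)),((172,150,60),(180,255,255))],'yellow':[((18,150,60),(32,255,255))],
 'green':[((45,110,25),(85,255,255))],'blue':[((108,150,40),(128,255,255))]}
U=4
def rays(c,uv):
    f=200/np.tan(np.radians(c['fov_y'])/2)
    K=np.array([[f,0,c['cx']],[0,f,c['cy']],[0,0,1]])
    n=cv2.undistortPoints(np.float64(uv).reshape(-1,1,2),K,np.array([c['k1'],0,0,0,0])).reshape(-1,2)
    E=c['extrinsics']; return E[:3,3],np.c_[n,np.ones(len(n))]@E[:3,:3].T
def cast(c,uv,z):
    o,d=rays(c,uv); return o+d*((z-o[2])/d[:,2])[:,None]
def mask(c,col):
    im=cv2.resize(cv2.GaussianBlur(c['frame'],(3,3),0),None,fx=U,fy=U,interpolation=cv2.INTER_CUBIC)
    h=cv2.cvtColor(im,cv2.COLOR_RGB2HSV)
    return sum(cv2.inRange(h,*map(np.array,r)) for r in HSV[col])
def blobs(m,amin):
    n,l,s,ce=cv2.connectedComponentsWithStats(m)
    return [(s[i,4],(l==i).astype(np.uint8)*255,(ce[i]+.5)/U-.5) for i in range(1,n) if s[i,4]>amin]
def cont(m):
    k=max(cv2.findContours(m,cv2.RETR_EXTERNAL,cv2.CHAIN_APPROX_NONE)[0],key=cv2.contourArea)
    return (k.reshape(-1,2)+.5)/U-.5
def fit(cams,cs,c0,z0,r0,freer,arc):
    """circle at height z seen as contours cs; arc = half angle kept on the side away from the camera"""
    p=np.r_[c0,z0,r0]
    for _ in range(4):
        sel=[]
        for c,k in zip(cams,cs):
            P=cast(c,k,p[2])[:,:2]-p[:2]; a=p[:2]-c['extrinsics'][:2,3]
            sel.append(k[(P@a)/np.linalg.norm(P,axis=1)/np.linalg.norm(a)>np.cos(np.radians(arc))])
        def res(x):
            r=x[3] if freer else r0
            return np.concatenate([np.linalg.norm(cast(c,k,x[2])[:,:2]-x[:2],axis=1)-r for c,k in zip(cams,sel)])
        q=least_squares(res,p,loss='soft_l1',f_scale=.002); p=q.x
    return p,np.sqrt(np.mean(res(p)**2))
E
cat > m.py <<'E'
from h import *
import sys
T,S=robot.camera('top'),robot.camera('side')
op=cv2.getStructuringElement(cv2.MORPH_ELLIPSE,(27,27))
def near(c,m,xy,z,amin):  # blob closest to a point
    return min(blobs(m,amin),key=lambda b:np.linalg.norm(cast(c,[b[2]],z)[0,:2]-xy))
for col in HSV:
    mt,ms=mask(T,col),mask(S,col)
    bt=[(b,cast(T,[b[2]],.03)[0,:2]) for b in blobs(mt,2500)]
    bt=[(b,p) for b,p in bt if .35<p[0]<.8 and -.35<p[1]<.4]
    for b,p in bt:
        cup=p[1]>.02
        s=near(S,ms,p,.03,1500)
        if cup:
            ot,os_=[cv2.morphologyEx(x,cv2.MORPH_OPEN,op) for x in(b[1],s[1])]
            f,e=fit([T,S],[cont(ot),cont(os_)],p,.068,.029,False,70)
            h=max(blobs(cv2.morphologyEx(cv2.subtract(b[1],ot),cv2.MORPH_OPEN,np.ones((5,5))),10),key=lambda q:q[0])
            d=cast(T,[h[2]],.055)[0,:2]-f[:2]
            print(col,'cup',f.round(4),'rms',e.round(4),'handle',np.degrees(np.arctan2(d[1],d[0])).round(),np.linalg.norm(d).round(3),b[0],s[0])
        else:
            f,e=fit([T,S],[cont(b[1]),cont(s[1])],p,.01,.056,True,180)
            print(col,'saucer',f.round(4),'rms',e.round(4),b[0],s[0])
E
python3 m.py
```

```text
red saucer [ 0.6281 -0.3192  0.0098  0.0551] rms 0.0006 22133 18868
red cup [0.6035 0.3361 0.0658 0.029 ] rms 0.0034 handle -6.0 0.026 8810 4377
yellow saucer [0.5365 0.0617 0.0197 0.0873] rms 0.0072 4905 1581Traceback (most recent call last):
  File "m.py", line 17, in <module>
    h=max(blobs(cv2.morphologyEx(cv2.subtract(b[1],ot),cv2.MORPH_OPEN,np.ones((5,5))),10),key=lambda q:q[0])
ValueError: max() iterable argument is empty
```

```bash
python3 - <<'E'
import cv2,numpy as np
t=cv2.cvtColor(cv2.imread("pics/top0.png"),cv2.COLOR_BGR2HSV)
s=cv2.cvtColor(cv2.imread("pics/side0.png"),cv2.COLOR_BGR2HSV)
def q(im,n,x0,x1,y0,y1): 
    a=im[y0:y1,x0:x1].reshape(-1,3); print(n,np.percentile(a,[5,50,95],axis=0).astype(int).tolist())
q(t,'ycup',190,206,174,190);q(t,'ysau',400,425,185,205);q(t,'tray',165,185,150,165);q(t,'shadow',215,228,180,190);q(t,'table',300,400,230,240)
q(t,'rcup',143,162,126,144);q(t,'gcup',240,256,126,142);q(t,'bcup',240,256,174,190)
q(s,'ycup',298,312,130,147);q(s,'rcup',323,335,107,122);q(s,'gcup',346,360,143,160);q(s,'tray',340,345,165,172)
h=t; m=[cv2.inRange(h,lo,hi) for lo,hi in [((20,190,60),(30,255,255)),((0,190,60),(4,255,255)),((45,110,25),(85,255,255)),((108,150,40),(128,255,255))]]
z=[cv2.resize(x[95:225,120:290],None,fx=2,fy=2,interpolation=0) for x in m]
m2=[cv2.inRange(s,lo,hi) for lo,hi in [((20,190,60),(30,255,255)),((0,190,60),(4,255,255)),((45,110,25),(85,255,255)),((108,150,40),(128,255,255))]]
z2=[cv2.resize(x[90:190,270:400],(340,260),interpolation=0) for x in m2]
a=np.vstack([np.hstack(z[:2]),np.hstack(z2[:2])])
cv2.imwrite("pics/masks.png",a)
E
```

```text
ycup [[21, 255, 85], [21, 255, 133], [22, 255, 164]]
ysau [[21, 255, 183], [22, 255, 205], [24, 255, 213]]
tray [[14, 182, 88], [15, 191, 125], [16, 201, 132]]
shadow [[13, 177, 78], [15, 190, 81], [16, 207, 86]]
table [[17, 140, 129], [18, 145, 144], [18, 150, 156]]
rcup [[0, 237, 60], [0, 255, 105], [15, 255, 141]]
gcup [[61, 203, 35], [65, 238, 61], [68, 255, 76]]
bcup [[109, 200, 53], [111, 224, 86], [114, 252, 97]]
ycup [[21, 201, 115], [22, 206, 160], [22, 215, 169]]
rcup [[0, 132, 102], [1, 226, 131], [179, 242, 141]]
gcup [[63, 172, 56], [65, 186, 81], [66, 204, 88]]
tray [[13, 150, 96], [14, 158, 102], [14, 165, 106]]
```

View pics/masks.png

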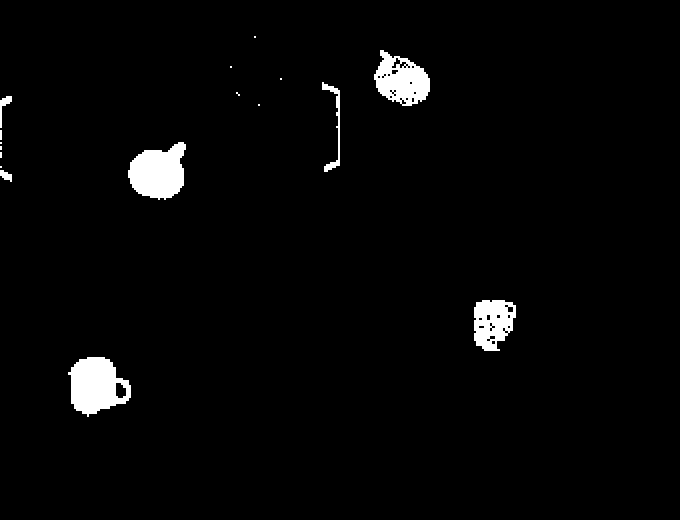

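The masks show yellow clean apart from the brass tray handles. Red is speckled because its hue wraps, so I'll widen red, close the holes and drop the brass by compactness.

```bash
python3 - <<'E'
s=open('h.py').read()
s=s.replace("[((0,150,60),(6,255,255)),((172,150,60),(180,255,255))]","[((0,175,30),(8,255,255)),((170,175,30),(180,255,255))]").replace("(18,150,60),(32,","(19,190,60),(30,")
s=s.replace("    return sum(cv2.inRange(h,*map(np.array,r)) for r in HSV[col])","    m=sum(cv2.inRange(h,*map(np.array,r)) for r in HSV[col])\n    return cv2.morphologyEx(m,cv2.MORPH_CLOSE,np.ones((7,7),np.uint8))")
s=s.replace("if s[i,4]>amin]","if s[i,4]>amin and s[i,4]>.4*s[i,2]*s[i,3] and s[i,3]<2*s[i,2]]")
open('h.py','w').write(s)
s=open('m.py').read().replace("10),key=lambda q","0) or [(0,0,np.zeros(2))],key=lambda q").replace("(5,5)","(3,3)")
open('m.py','w').write(s)
E
python3 m.py
```

```text
red saucer [ 0.6281 -0.3192  0.0095  0.0541] rms 0.0007 21329 18135
red cup [0.6056 0.3381 0.0637 0.029 ] rms 0.0014 handle 31.0 0.041 9377 4441
yellow cup [0.4806 0.2142 0.061  0.029 ] rms 0.0012 handle -47.0 0.053 9930 5726
yellow saucer [ 0.4344 -0.3372  0.0086  0.054 ] rms 0.0012 22750 21499
green saucer [ 0.6107 -0.1324  0.0102  0.0539] rms 0.0011 21884 12086
green cup [0.5981 0.0841 0.0647 0.029 ] rms 0.001 handle -0.0 0.04 7952 6453
blue cup [0.4701 0.0839 0.0625 0.029 ] rms 0.001 handle -34.0 0.039 7471 5947
blue saucer [ 0.459  -0.1419  0.0099  0.0529] rms 0.0007 21622 13456
```

The fits agree to about 1 mm. Saucer rims come out at about 10 mm and cup rims at 61–65 mm, against 68 mm expected. Centres are about 128 mm apart, against 125 mm given. Next is a planner that turns a target pose into rows.

```bash
cat > plan.py <<'E'
import sys,json,numpy as np
from rig import robot
from scipy.spatial.transform import Rotation as R
x,y,z,yaw,hand=map(float,sys.argv[1:6])
o=robot.get_obs(); p=o['position']; r=R.from_quat(o['tool_rot'])
a=np.radians(yaw); ty=np.array([np.cos(a),np.sin(a),0]); 
if ty@r.as_matrix()[:,1]<0: ty=-ty
tz=np.array([0,0,-1.]); g=R.from_matrix(np.c_[np.cross(ty,tz),ty,tz])
w=(r.inv()*g).as_rotvec(degrees=True); t=np.array([x,y,z])
n=int(max(np.ceil(np.linalg.norm(t-p)/.040),np.ceil(np.linalg.norm(w)/7),1))
print('t',round(o['time'],2),'p',p.round(4),'q1,q6',o['q'][[0,5]].round(2),'w',w.round(2),'rows',n,'grip',round(o['grip_width'],4),round(o['grip_force'],1),'F',o['ft_force'].round(1))
q=p.copy();rr=r
for i in range(n):
    d=((rr.inv().apply(t-q))/(n-i)*100).round(1); ww=(w/n).round(1)
    q=q+rr.apply(d/100); rr=rr*R.from_rotvec(ww,degrees=True)
    print(json.dumps({"hand":hand,"travel":d.tolist(),"twist":ww.tolist()}))
print('end err mm',((q-t)*1000).round(1))
E
python3 plan.py .6055 .338 .15 121 8.7
```

```text
t 0.3 p [0.2449 0.5748 0.2362] q1,q6 [ 0.99 -0.18] w [-3.000e-02 -2.000e-02 -5.408e+01] rows 11 grip 0.0869 0.0 F [-0.5 -0.4  0.3]
{"hand": 8.7, "travel": [-3.9, -0.7, 0.8], "twist": [-0.0, -0.0, -4.9]}
{"hand": 8.7, "travel": [-3.8, -1.0, 0.8], "twist": [-0.0, -0.0, -4.9]}
{"hand": 8.7, "travel": [-3.7, -1.3, 0.8], "twist": [-0.0, -0.0, -4.9]}
{"hand": 8.7, "travel": [-3.5, -1.7, 0.8], "twist": [-0.0, -0.0, -4.9]}
{"hand": 8.7, "travel": [-3.4, -1.9, 0.8], "twist": [-0.0, -0.0, -4.9]}
{"hand": 8.7, "travel": [-3.2, -2.2, 0.8], "twist": [-0.0, -0.0, -4.9]}
{"hand": 8.7, "travel": [-3.0, -2.5, 0.8], "twist": [-0.0, -0.0, -4.9]}
{"hand": 8.7, "travel": [-2.8, -2.8, 0.8], "twist": [-0.0, -0.0, -4.9]}
{"hand": 8.7, "travel": [-2.6, -3.0, 0.7], "twist": [-0.0, -0.0, -4.9]}
{"hand": 8.7, "travel": [-2.3, -3.2, 0.8], "twist": [-0.0, -0.0, -4.9]}
{"hand": 8.7, "travel": [-2.0, -3.4, 0.7], "twist": [-0.0, -0.0, -4.9]}
end err mm [ 0.5 -0.3  0.2]
```

>>> move_arm(commands=[{"hand": 8.7, "travel": [-3.9, -0.7, 0.8], "twist": [0, 0, -4.9]}, {"hand": 8.7, "travel": [-3.8, -1.0, 0.8], "twist": [0, 0, -4.9]}, {"hand": 8.7, "travel": [-3.7, -1.3, 0.8], "twist": [0, 0, -4.9]}, {"hand": 8.7, "travel": [-3.5, -1.7, 0.8], "twist": [0, 0, -4.9]}, {"hand": 8.7, "travel": [-3.4, -1.9, 0.8], "twist": [0, 0, -4.9]}], force=15)

```text
time: 0.72
position: [0.4101, 0.4667, 0.1963]
tool_rot: [-0.015, 1.0, -0.0, -0.0]
ft_force: [0.2, -0.3, -0.1]
grip_width: 0.0873
grip_force: 0.0
```

>>> move_arm(commands=[{"hand": 8.7, "travel": [-3.2, -2.2, 0.8], "twist": [0, 0, -4.9]}, {"hand": 8.7, "travel": [-3.0, -2.5, 0.8], "twist": [0, 0, -4.9]}, {"hand": 8.7, "travel": [-2.8, -2.8, 0.8], "twist": [0, 0, -4.9]}, {"hand": 8.7, "travel": [-2.6, -3.0, 0.7], "twist": [0, 0, -4.9]}, {"hand": 8.7, "travel": [-2.3, -3.2, 0.8], "twist": [0, 0, -4.9]}])

```text
time: 1.13
position: [0.5749, 0.3585, 0.1573]
tool_rot: [-0.226, 0.974, 0.0, 0.0]
ft_force: [0.6, 0.0, 0.5]
grip_width: 0.0867
grip_force: 0.0
```

>>> move_arm(commands=[{"hand": 8.7, "travel": [-2.0, -3.4, 0.7], "twist": [0, 0, -4.9]}, {"hand": 8.7, "travel": [0, 0, 0], "twist": [0, 0, 0]}, {"hand": 8.7, "travel": [0, 0, 0], "twist": [0, 0, 0]}, {"hand": 8.7, "travel": [0, 0, 0], "twist": [0, 0, 0]}])

```text
time: 1.47
position: [0.6056, 0.3377, 0.1501]
tool_rot: [-0.265, 0.964, 0.0, -0.001]
ft_force: [0.1, -0.2, 0.2]
grip_width: 0.0875
grip_force: 0.0
```

>>> move_arm(commands=[{"hand": 8.7, "travel": [0, 0, 2.5], "twist": [0, 0, 0]}, {"hand": 8.7, "travel": [0, 0, 2.5], "twist": [0, 0, 0]}, {"hand": 8.7, "travel": [0, 0, 0], "twist": [0, 0, 0]}])

```text
time: 1.72
position: [0.6011, 0.3381, 0.0962]
tool_rot: [-0.267, 0.964, -0.0, -0.005]
ft_force: [-1.1, -0.2, -0.9]
grip_width: 0.0869
grip_force: 0.0
```

```bash
python3 - <<'E'
from h import *
t=robot.camera('top')['frame'][90:200,110:220];s=robot.camera('side')['frame'][60:170,275:385]
cv2.imwrite('pics/g1.png',cv2.resize(np.hstack([t,s]),(800,400),interpolation=cv2.INTER_CUBIC)[:,:,::-1])
E
```

```text
(no output)
```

View pics/g1.png

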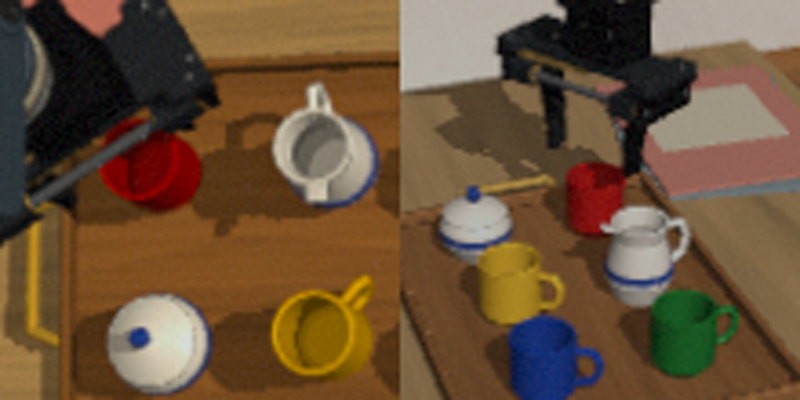

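The gripper straddles the red cup: in the right half the fingertips are at (557,145) and (633,168) and the cup is at (595,195). The jug is clear of it.

```bash
python3 plan.py .6055 .338 .048 121 8.7
```

```text
t 1.82 p [0.6042 0.339  0.1001] q1,q6 [ 0.35 -1.76] w [ 0.04 -0.15 -0.08] rows 2 grip 0.087 0.0 F [-0.4  0.2  0.1]
{"hand": 8.7, "travel": [-0.0, -0.1, 2.6], "twist": [0.0, -0.1, -0.0]}
{"hand": 8.7, "travel": [-0.1, -0.1, 2.6], "twist": [0.0, -0.1, -0.0]}
end err mm [ 0.5 -0.2  0.1]
```

>>> move_arm(commands=[{"hand": 8.7, "travel": [0, -0.1, 1.8], "twist": [0, 0, 0]}, {"hand": 8.7, "travel": [-0.1, 0, 1.8], "twist": [0, 0, 0]}, {"hand": 8.7, "travel": [0, 0, 1.6], "twist": [0, 0, 0]}, {"hand": 8.7, "travel": [0, 0, 0], "twist": [0, 0, 0]}, {"hand": 8.7, "travel": [0, 0, 0], "twist": [0, 0, 0]}])

```text
time: 2.23
position: [0.6075, 0.3384, 0.0496]
tool_rot: [-0.266, 0.964, 0.0, 0.0]
ft_force: [-1.1, -0.1, -0.4]
grip_width: 0.087
grip_force: 0.0
```

>>> move_arm(commands=[{"hand": 5.2, "travel": [0, 0, 0], "twist": [0, 0, 0]}, {"hand": 5.2, "travel": [0, 0, 0], "twist": [0, 0, 0]}, {"hand": 5.2, "travel": [0, 0, 0], "twist": [0, 0, 0]}, {"hand": 5.2, "travel": [0, 0, 0], "twist": [0, 0, 0]}, {"hand": 5.2, "travel": [0, 0, 0], "twist": [0, 0, 0]}])

```text
time: 2.65
position: [0.6079, 0.3378, 0.0493]
tool_rot: [-0.266, 0.964, 0.0, 0.001]
ft_force: [-0.2, 0.2, 0.1]
grip_width: 0.0617
grip_force: 0.0
```

>>> move_arm(commands=[{"hand": 5.2, "travel": [0, 0, 0], "twist": [0, 0, 0]}, {"hand": 5.2, "travel": [0, 0, 0], "twist": [0, 0, 0]}, {"hand": 5.2, "travel": [0, 0, 0], "twist": [0, 0, 0]}, {"hand": 5.2, "travel": [0, 0, 0], "twist": [0, 0, 0]}, {"hand": 5.2, "travel": [0, 0, 0], "twist": [0, 0, 0]}])

```text
time: 3.07
position: [0.6077, 0.3378, 0.0491]
tool_rot: [-0.266, 0.964, 0.0, 0.0]
ft_force: [-1.4, 0.5, 5.1]
grip_width: 0.0582
grip_force: 15.0
```

>>> move_arm(commands=[{"hand": 5.2, "travel": [0, 0, -1], "twist": [0, 0, 0]}, {"hand": 5.2, "travel": [0, 0, -2.5], "twist": [0, 0, 0]}, {"hand": 5.2, "travel": [0, 0, -3], "twist": [0, 0, 0]}, {"hand": 5.2, "travel": [0, 0, -3], "twist": [0, 0, 0]}, {"hand": 5.2, "travel": [0, 0, -2], "twist": [0, 0, 0]}])

```text
time: 3.48
position: [0.6083, 0.3378, 0.1661]
tool_rot: [-0.266, 0.964, -0.0, 0.001]
ft_force: [0.8, -0.2, -1.1]
grip_width: 0.0585
grip_force: 15.0
```

```bash
python3 plan.py .628 -.319 .15 90 5.2
```

```text
t 3.48 p [0.6083 0.3378 0.1661] q1,q6 [ 0.35 -1.76] w [-1.000e-02  1.500e-01  3.083e+01] rows 17 grip 0.0585 15.0 F [ 0.8 -0.2 -1.1]
{"hand": 5.2, "travel": [1.9, -3.4, 0.1], "twist": [-0.0, 0.0, 1.8]}
{"hand": 5.2, "travel": [1.8, -3.4, 0.1], "twist": [-0.0, 0.0, 1.8]}
{"hand": 5.2, "travel": [1.7, -3.5, 0.1], "twist": [-0.0, 0.0, 1.8]}
{"hand": 5.2, "travel": [1.5, -3.5, 0.1], "twist": [-0.0, 0.0, 1.8]}
{"hand": 5.2, "travel": [1.4, -3.6, 0.1], "twist": [-0.0, 0.0, 1.8]}
{"hand": 5.2, "travel": [1.3, -3.6, 0.1], "twist": [-0.0, 0.0, 1.8]}
{"hand": 5.2, "travel": [1.2, -3.7, 0.1], "twist": [-0.0, 0.0, 1.8]}
{"hand": 5.2, "travel": [1.1, -3.7, 0.1], "twist": [-0.0, 0.0, 1.8]}
{"hand": 5.2, "travel": [1.0, -3.7, 0.1], "twist": [-0.0, 0.0, 1.8]}
{"hand": 5.2, "travel": [0.9, -3.8, 0.1], "twist": [-0.0, 0.0, 1.8]}
{"hand": 5.2, "travel": [0.7, -3.8, 0.1], "twist": [-0.0, 0.0, 1.8]}
{"hand": 5.2, "travel": [0.6, -3.8, 0.1], "twist": [-0.0, 0.0, 1.8]}
{"hand": 5.2, "travel": [0.5, -3.8, 0.1], "twist": [-0.0, 0.0, 1.8]}
{"hand": 5.2, "travel": [0.4, -3.9, 0.1], "twist": [-0.0, 0.0, 1.8]}
{"hand": 5.2, "travel": [0.3, -3.9, 0.1], "twist": [-0.0, 0.0, 1.8]}
{"hand": 5.2, "travel": [0.2, -3.9, 0.0], "twist": [-0.0, 0.0, 1.8]}
{"hand": 5.2, "travel": [-0.0, -3.8, 0.1], "twist": [-0.0, 0.0, 1.8]}
end err mm [-0.2  0.1 -0.2]
```

>>> move_arm(commands=[{"hand": 5.2, "travel": [1.0, -1.7, 0], "twist": [0, 0, 1.8]}, {"hand": 5.2, "travel": [1.8, -3.4, 0.1], "twist": [0, 0, 1.8]}, {"hand": 5.2, "travel": [1.7, -3.5, 0.1], "twist": [0, 0, 1.8]}, {"hand": 5.2, "travel": [1.5, -3.5, 0.1], "twist": [0, 0, 1.8]}, {"hand": 5.2, "travel": [1.4, -3.6, 0.1], "twist": [0, 0, 1.8]}])

```text
time: 3.9
position: [0.6117, 0.1625, 0.1593]
tool_rot: [-0.189, 0.982, -0.0, -0.0]
ft_force: [0.3, 0.7, -1.9]
grip_width: 0.0582
grip_force: 15.0
```

>>> move_arm(commands=[{"hand": 5.2, "travel": [1.3, -3.6, 0.1], "twist": [0, 0, 1.8]}, {"hand": 5.2, "travel": [1.2, -3.7, 0.1], "twist": [0, 0, 1.8]}, {"hand": 5.2, "travel": [1.1, -3.7, 0.1], "twist": [0, 0, 1.8]}, {"hand": 5.2, "travel": [1.0, -3.7, 0.1], "twist": [0, 0, 1.8]}, {"hand": 5.2, "travel": [0.9, -3.8, 0.1], "twist": [0, 0, 1.8]}])

```text
time: 4.32
position: [0.6173, -0.031, 0.1543]
tool_rot: [-0.111, 0.994, 0.0, -0.0]
ft_force: [0.6, -0.1, -1.0]
grip_width: 0.0586
grip_force: 15.0
```

>>> move_arm(commands=[{"hand": 5.2, "travel": [0.7, -3.8, 0.1], "twist": [0, 0, 1.8]}, {"hand": 5.2, "travel": [0.6, -3.8, 0.1], "twist": [0, 0, 1.8]}, {"hand": 5.2, "travel": [0.5, -3.8, 0.1], "twist": [0, 0, 1.8]}, {"hand": 5.2, "travel": [0.4, -3.9, 0.1], "twist": [0, 0, 1.8]}, {"hand": 5.2, "travel": [0.3, -3.9, 0.1], "twist": [0, 0, 1.8]}])

```text
time: 4.73
position: [0.6233, -0.2247, 0.1492]
tool_rot: [-0.033, 0.999, 0.0, -0.0]
ft_force: [0.5, 0.4, -1.0]
grip_width: 0.0586
grip_force: 15.0
```

>>> move_arm(commands=[{"hand": 5.2, "travel": [0.2, -3.9, 0], "twist": [0, 0, 1.8]}, {"hand": 5.2, "travel": [0.4, -2.8, 0.1], "twist": [0, 0, 1.8]}, {"hand": 5.2, "travel": [0.2, -1.5, 0], "twist": [0, 0, 0]}, {"hand": 5.2, "travel": [0, 0, 0], "twist": [0, 0, 0]}, {"hand": 5.2, "travel": [0, 0, 0], "twist": [0, 0, 0]}])

```text
time: 5.15
position: [0.6189, -0.3046, 0.148]
tool_rot: [-0.002, 1.0, 0.001, -0.001]
ft_force: [-0.1, 1.2, -0.8]
grip_width: 0.0584
grip_force: 15.0
```

```bash
python3 plan.py .628 -.319 .056 90 5.2;python3 - <<'E'
from h import *
t=robot.camera('top')['frame'][80:200,300:460];s=robot.camera('side')['frame'][130:250,330:490]
cv2.imwrite('pics/g2.png',cv2.resize(np.hstack([t,s]),(800,300),interpolation=cv2.INTER_CUBIC)[:,:,::-1])
E
```

```text
t 5.15 p [ 0.6189 -0.3046  0.148 ] q1,q6 [-0.62 -2.19] w [ 0.11 -0.07  0.18] rows 3 grip 0.0584 15.0 F [-0.1  1.2 -0.8]
{"hand": 5.2, "travel": [-0.3, -0.5, 3.1], "twist": [0.0, -0.0, 0.1]}
{"hand": 5.2, "travel": [-0.3, -0.5, 3.0], "twist": [0.0, -0.0, 0.1]}
{"hand": 5.2, "travel": [-0.3, -0.5, 3.1], "twist": [0.0, -0.0, 0.1]}
end err mm [-0.2 -0.4 -0.1]
```

View pics/g2.png

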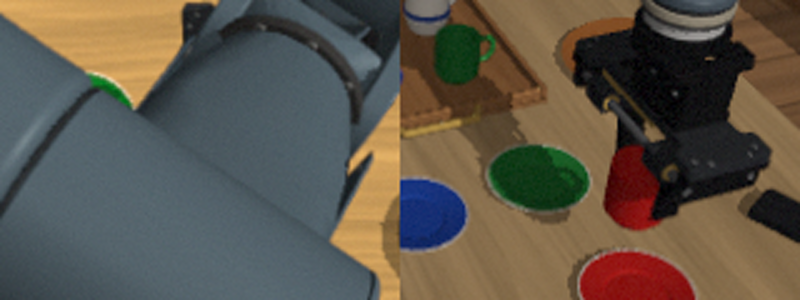

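The cup is held upright, with the arm hiding it from the top camera. I'll correct xy, then lower.

>>> move_arm(commands=[{"hand": 5.2, "travel": [-0.3, -0.5, 1], "twist": [0, 0, 0]}, {"hand": 5.2, "travel": [-0.3, -0.5, 2], "twist": [0, 0, 0]}, {"hand": 5.2, "travel": [-0.3, -0.4, 2], "twist": [0, 0, 0]}, {"hand": 5.2, "travel": [0, 0, 2], "twist": [0, 0, 0]}, {"hand": 5.2, "travel": [0, 0, 1], "twist": [0, 0, 0]}])

```text
time: 5.67
position: [0.6279, -0.3166, 0.0653]
tool_rot: [-0.003, 1.0, 0.001, -0.002]
ft_force: [-0.2, 0.6, -1.9]
grip_width: 0.0584
grip_force: 15.0
```

>>> move_arm(commands=[{"hand": 5.2, "travel": [0, 0, 0], "twist": [0, 0, 0]}, {"hand": 5.2, "travel": [0, 0, 0], "twist": [0, 0, 0]}, {"hand": 5.2, "travel": [0, 0, 0], "twist": [0, 0, 0]}, {"hand": 5.2, "travel": [0, 0, 0], "twist": [0, 0, 0]}])

```text
time: 6.0
position: [0.6298, -0.3193, 0.0702]
tool_rot: [-0.002, 1.0, -0.001, 0.001]
ft_force: [0.4, 0.5, -1.9]
grip_width: 0.0583
grip_force: 15.0
```

```bash
python3 plan.py .628 -.319 .047 90 5.2
```

```text
t 6.0 p [ 0.6298 -0.3193  0.0702] q1,q6 [-0.63 -2.2 ] w [-0.1   0.14  0.25] rows 1 grip 0.0583 15.0 F [ 0.4  0.5 -1.9]
{"hand": 5.2, "travel": [0.2, 0.0, 2.3], "twist": [-0.1, 0.1, 0.3]}
end err mm [-0.2 -0.3  0.2]
```

>>> move_arm(commands=[{"hand": 5.2, "travel": [0.1, 0, 0.5], "twist": [0, 0, 0]}, {"hand": 5.2, "travel": [0, 0, 0.5], "twist": [0, 0, 0]}, {"hand": 5.2, "travel": [0, 0, 0.5], "twist": [0, 0, 0]}, {"hand": 5.2, "travel": [0, 0, 0.4], "twist": [0, 0, 0]}, {"hand": 5.2, "travel": [0, 0, 0.2], "twist": [0, 0, 0]}])

```text
time: 6.42
position: [0.6271, -0.3187, 0.0465]
tool_rot: [-0.002, 1.0, 0.0, -0.001]
ft_force: [0.1, 0.9, -1.2]
grip_width: 0.0583
grip_force: 15.0
```

>>> move_arm(commands=[{"hand": 5.2, "travel": [0, 0, 0.1], "twist": [0, 0, 0]}, {"hand": 5.2, "travel": [0, 0, 0], "twist": [0, 0, 0]}, {"hand": 5.2, "travel": [0, 0, 0], "twist": [0, 0, 0]}, {"hand": 5.2, "travel": [0, 0, 0], "twist": [0, 0, 0]}])

```text
time: 6.75
position: [0.6279, -0.3191, 0.0466]
tool_rot: [-0.002, 1.0, -0.0, 0.0]
ft_force: [-0.8, -0.6, -1.9]
grip_width: 0.0584
grip_force: 15.0
```

>>> move_arm(commands=[{"hand": 5.2, "travel": [0, 0, 0.1], "twist": [0, 0, 0]}, {"hand": 5.2, "travel": [0, 0, 0], "twist": [0, 0, 0]}, {"hand": 5.2, "travel": [0, 0, 0], "twist": [0, 0, 0]}])

```text
time: 7.0
position: [0.628, -0.3192, 0.0462]
tool_rot: [-0.002, 1.0, -0.0, 0.0]
ft_force: [-0.8, 0.2, 2.5]
grip_width: 0.0586
grip_force: 15.0
```

>>> move_arm(commands=[{"hand": 6.4, "travel": [0, 0, 0], "twist": [0, 0, 0]}, {"hand": 7.5, "travel": [0, 0, 0], "twist": [0, 0, 0]}, {"hand": 8.6, "travel": [0, 0, 0], "twist": [0, 0, 0]}, {"hand": 8.6, "travel": [0, 0, 0], "twist": [0, 0, 0]}, {"hand": 8.6, "travel": [0, 0, 0], "twist": [0, 0, 0]}])

```text
time: 7.42
position: [0.6276, -0.3189, 0.0453]
tool_rot: [-0.002, 1.0, 0.0, -0.0]
ft_force: [-0.3, -0.1, -0.0]
grip_width: 0.0816
grip_force: 0.0
```

>>> move_arm(commands=[{"hand": 8.6, "travel": [0, 0, -1], "twist": [0, 0, 0]}, {"hand": 8.6, "travel": [0, 0, -3], "twist": [0, 0, 0]}, {"hand": 8.6, "travel": [0, 0, -4], "twist": [0, 0, 0]}, {"hand": 8.6, "travel": [0, 0, -3], "twist": [0, 0, 0]}, {"hand": 8.6, "travel": [0, 0, 0], "twist": [0, 0, 0]}])

```text
time: 7.83
position: [0.6319, -0.3219, 0.1646]
tool_rot: [-0.002, 1.0, -0.005, 0.006]
ft_force: [0.8, -0.6, 1.5]
grip_width: 0.0861
grip_force: 0.0
```

```bash
python3 plan.py .598 .084 .14 90 8.7
```

```text
t 7.83 p [ 0.6319 -0.3219  0.1646] q1,q6 [-0.63 -2.2 ] w [-0.53  0.72  0.24] rows 11 grip 0.0861 0.0 F [ 0.8 -0.6  1.5]
{"hand": 8.7, "travel": [0.3, 3.7, 0.2], "twist": [-0.0, 0.1, 0.0]}
{"hand": 8.7, "travel": [0.3, 3.7, 0.2], "twist": [-0.0, 0.1, 0.0]}
{"hand": 8.7, "travel": [0.3, 3.7, 0.2], "twist": [-0.0, 0.1, 0.0]}
{"hand": 8.7, "travel": [0.3, 3.7, 0.2], "twist": [-0.0, 0.1, 0.0]}
{"hand": 8.7, "travel": [0.3, 3.7, 0.2], "twist": [-0.0, 0.1, 0.0]}
{"hand": 8.7, "travel": [0.3, 3.7, 0.2], "twist": [-0.0, 0.1, 0.0]}
{"hand": 8.7, "travel": [0.3, 3.7, 0.2], "twist": [-0.0, 0.1, 0.0]}
{"hand": 8.7, "travel": [0.3, 3.7, 0.2], "twist": [-0.0, 0.1, 0.0]}
{"hand": 8.7, "travel": [0.3, 3.7, 0.2], "twist": [-0.0, 0.1, 0.0]}
{"hand": 8.7, "travel": [0.3, 3.7, 0.1], "twist": [-0.0, 0.1, 0.0]}
{"hand": 8.7, "travel": [0.2, 3.6, 0.2], "twist": [-0.0, 0.1, 0.0]}
end err mm [ 0.4 -0.2 -0.3]
```

>>> move_arm(commands=[{"hand": 8.7, "travel": [0.2, 1.7, 0], "twist": [0, 0, 0]}, {"hand": 8.7, "travel": [0.3, 3.7, 0], "twist": [0, 0, 0]}, {"hand": 8.7, "travel": [0.3, 3.7, 0], "twist": [0, 0, 0]}, {"hand": 8.7, "travel": [0.3, 3.7, 0], "twist": [0, 0, 0]}, {"hand": 8.7, "travel": [0.3, 3.7, 0], "twist": [0, 0, 0]}])

```text
time: 8.25
position: [0.6126, -0.1527, 0.1559]
tool_rot: [-0.001, 1.0, 0.0, 0.0]
ft_force: [0.6, 0.8, 0.1]
grip_width: 0.0868
grip_force: 0.0
```

>>> move_arm(commands=[{"hand": 8.7, "travel": [0.3, 3.7, 0], "twist": [0, 0, 0]}, {"hand": 8.7, "travel": [0.3, 3.7, 0], "twist": [0, 0, 0]}, {"hand": 8.7, "travel": [0.3, 3.7, 0], "twist": [0, 0, 0]}, {"hand": 8.7, "travel": [0.3, 3.7, 0], "twist": [0, 0, 0]}, {"hand": 8.7, "travel": [0.3, 3.7, 0], "twist": [0, 0, 0]}])

```text
time: 8.67
position: [0.597, 0.0326, 0.156]
tool_rot: [-0.002, 1.0, -0.0, 0.0]
ft_force: [-0.5, 0.1, 0.5]
grip_width: 0.087
grip_force: 0.0
```

>>> move_arm(commands=[{"hand": 8.7, "travel": [0, 3.3, 0], "twist": [0, 0, 0]}, {"hand": 8.7, "travel": [0, 2.0, 0.8], "twist": [0, 0, 0]}, {"hand": 8.7, "travel": [0, 0, 0.8], "twist": [0, 0, 0]}, {"hand": 8.7, "travel": [0, 0, 0], "twist": [0, 0, 0]}, {"hand": 8.7, "travel": [0, 0, 0], "twist": [0, 0, 0]}])

```text
time: 9.08
position: [0.5968, 0.0834, 0.1392]
tool_rot: [-0.002, 1.0, -0.0, -0.001]
ft_force: [0.2, -0.3, -0.4]
grip_width: 0.087
grip_force: 0.0
```

```bash
python3 m.py; python3 plan.py .598 .084 .048 90 8.7
```

```text
red saucer [ 0.6275 -0.3187  0.0138  0.055 ] rms 0.0067 21288 21217
yellow saucer [ 0.4344 -0.3372  0.0086  0.0539] rms 0.0012 22676 21429
green saucer [ 0.6107 -0.1324  0.0102  0.0539] rms 0.0011 21821 12064
green cup [0.5736 0.0754 0.076  0.029 ] rms 0.0072 handle 58.0 0.865 4397 6420
blue cup [0.47   0.0838 0.0626 0.029 ] rms 0.001 handle -34.0 0.039 7440 5930
blue saucer [ 0.459  -0.1419  0.0099  0.0529] rms 0.0007 21577 13435
t 9.18 p [0.5976 0.0826 0.1398] q1,q6 [-0.05 -1.62] w [-0.02  0.03  0.14] rows 3 grip 0.0868 0.0 F [ 0.5  0.4 -0.3]
{"hand": 8.7, "travel": [-0.0, 0.0, 3.1], "twist": [-0.0, 0.0, 0.0]}
{"hand": 8.7, "travel": [-0.0, 0.1, 3.0], "twist": [-0.0, 0.0, 0.0]}
{"hand": 8.7, "travel": [-0.0, 0.0, 3.1], "twist": [-0.0, 0.0, 0.0]}
end err mm [-0.4 -0.5 -0.2]
```

>>> move_arm(commands=[{"hand": 8.7, "travel": [0, 0.1, 1.5], "twist": [0, 0, 0]}, {"hand": 8.7, "travel": [0, 0, 2.5], "twist": [0, 0, 0]}, {"hand": 8.7, "travel": [0, 0, 2.4], "twist": [0, 0, 0]}, {"hand": 8.7, "travel": [0, 0, 1.8], "twist": [0, 0, 0]}, {"hand": 8.7, "travel": [0, 0, 1.0], "twist": [0, 0, 0]}])

```text
time: 9.6
position: [0.5964, 0.0834, 0.0458]
tool_rot: [-0.001, 1.0, -0.0, -0.001]
ft_force: [-0.8, -0.0, 0.0]
grip_width: 0.0872
grip_force: 0.0
```

>>> move_arm(commands=[{"hand": 8.7, "travel": [0, 0, 0], "twist": [0, 0, 0]}, {"hand": 8.7, "travel": [0, 0, 0], "twist": [0, 0, 0]}, {"hand": 5.2, "travel": [0, 0, 0], "twist": [0, 0, 0]}, {"hand": 5.2, "travel": [0, 0, 0], "twist": [0, 0, 0]}, {"hand": 5.2, "travel": [0, 0, 0], "twist": [0, 0, 0]}])

```text
time: 10.02
position: [0.5981, 0.0848, 0.0489]
tool_rot: [-0.002, 1.0, -0.0, 0.001]
ft_force: [-1.5, -1.5, 0.5]
grip_width: 0.0742
grip_force: 0.0
```

>>> move_arm(commands=[{"hand": 5.2, "travel": [0, 0, 0], "twist": [0, 0, 0]}, {"hand": 5.2, "travel": [0, 0, 0], "twist": [0, 0, 0]}, {"hand": 5.2, "travel": [0, 0, 0], "twist": [0, 0, 0]}, {"hand": 5.2, "travel": [0, 0, 0], "twist": [0, 0, 0]}, {"hand": 5.2, "travel": [0, 0, 0], "twist": [0, 0, 0]}])

```text
time: 10.43
position: [0.5974, 0.0848, 0.0481]
tool_rot: [-0.002, 1.0, -0.0, 0.0]
ft_force: [0.2, -0.2, 4.7]
grip_width: 0.0585
grip_force: 15.0
```

>>> move_arm(commands=[{"hand": 5.2, "travel": [0, 0, -1], "twist": [0, 0, 0]}, {"hand": 5.2, "travel": [0, 0, -2.5], "twist": [0, 0, 0]}, {"hand": 5.2, "travel": [0, 0, -3], "twist": [0, 0, 0]}, {"hand": 5.2, "travel": [0, 0, -2.5], "twist": [0, 0, 0]}, {"hand": 5.2, "travel": [0, 0, -1], "twist": [0, 0, 0]}])

```text
time: 10.85
position: [0.5988, 0.0851, 0.1511]
tool_rot: [-0.002, 1.0, -0.0, 0.003]
ft_force: [0.8, 0.9, -1.8]
grip_width: 0.0586
grip_force: 15.0
```

>>> move_arm(commands=[{"hand": 5.2, "travel": [0, -1.5, 0], "twist": [0, 0, 0]}, {"hand": 5.2, "travel": [-0.3, -3.2, 0], "twist": [0, 0, 0]}, {"hand": 5.2, "travel": [-0.3, -3.5, 0], "twist": [0, 0, 0]}, {"hand": 5.2, "travel": [-0.3, -3.5, 0], "twist": [0, 0, 0]}, {"hand": 5.2, "travel": [-0.4, -3.5, 0], "twist": [0, 0, 0]}])

```text
time: 11.27
position: [0.6097, -0.0679, 0.1467]
tool_rot: [-0.002, 1.0, 0.0, -0.001]
ft_force: [-0.1, 0.9, -1.4]
grip_width: 0.0587
grip_force: 15.0
```

>>> move_arm(commands=[{"hand": 5.2, "travel": [0, -3.2, 0], "twist": [0, 0, 0]}, {"hand": 5.2, "travel": [0, -2.2, 0], "twist": [0, 0, 0]}, {"hand": 5.2, "travel": [0, -1.1, 0], "twist": [0, 0, 0]}, {"hand": 5.2, "travel": [0, 0, 1], "twist": [0, 0, 0]}, {"hand": 5.2, "travel": [0, 0, 2], "twist": [0, 0, 0]}])

```text
time: 11.68
position: [0.6123, -0.1323, 0.1186]
tool_rot: [-0.001, 1.0, -0.0, 0.002]
ft_force: [0.4, -0.3, -1.8]
grip_width: 0.0586
grip_force: 15.0
```

>>> move_arm(commands=[{"hand": 5.2, "travel": [0, 0, 2], "twist": [0, 0, 0]}, {"hand": 5.2, "travel": [0, 0, 1.5], "twist": [0, 0, 0]}, {"hand": 5.2, "travel": [0, 0, 1], "twist": [0, 0, 0]}, {"hand": 5.2, "travel": [0, 0, 0], "twist": [0, 0, 0]}, {"hand": 5.2, "travel": [0, 0, 0], "twist": [0, 0, 0]}])

```text
time: 12.1
position: [0.6105, -0.1306, 0.0717]
tool_rot: [-0.003, 1.0, 0.001, -0.001]
ft_force: [0.7, -0.0, -1.8]
grip_width: 0.0586
grip_force: 15.0
```

```bash
python3 plan.py .6107 -.1324 .046 90 5.2
```

```text
t 12.1 p [ 0.6105 -0.1306  0.0717] q1,q6 [-0.39 -1.97] w [ 0.06 -0.11  0.29] rows 1 grip 0.0586 15.0 F [ 0.7 -0.  -1.8]
{"hand": 5.2, "travel": [-0.0, -0.2, 2.6], "twist": [0.1, -0.1, 0.3]}
end err mm [-0.3 -0.1 -0.3]
```

>>> move_arm(commands=[{"hand": 5.2, "travel": [0, 0, 0.6], "twist": [0, 0, 0]}, {"hand": 5.2, "travel": [0, 0, 0.7], "twist": [0, 0, 0]}, {"hand": 5.2, "travel": [0, 0, 0.6], "twist": [0, 0, 0]}, {"hand": 5.2, "travel": [0, 0, 0.4], "twist": [0, 0, 0]}, {"hand": 5.2, "travel": [0, 0, 0.2], "twist": [0, 0, 0]}])

```text
time: 12.52
position: [0.6106, -0.1319, 0.0469]
tool_rot: [-0.002, 1.0, 0.0, -0.0]
ft_force: [-0.0, 0.1, -1.0]
grip_width: 0.0586
grip_force: 15.0
```

>>> move_arm(commands=[{"hand": 5.2, "travel": [0, 0, 0], "twist": [0, 0, 0]}, {"hand": 5.2, "travel": [0, 0, 0], "twist": [0, 0, 0]}, {"hand": 5.2, "travel": [0, 0, 0], "twist": [0, 0, 0]}, {"hand": 5.2, "travel": [0, 0, 0], "twist": [0, 0, 0]}])

```text
time: 12.85
position: [0.6112, -0.1322, 0.0479]
tool_rot: [-0.002, 1.0, -0.0, 0.0]
ft_force: [-0.2, 0.4, -1.5]
grip_width: 0.0587
grip_force: 15.0
```

>>> move_arm(commands=[{"hand": 5.2, "travel": [0, 0, 0.1], "twist": [0, 0, 0]}, {"hand": 5.2, "travel": [0, 0, 0.1], "twist": [0, 0, 0]}, {"hand": 5.2, "travel": [0, 0, 0.1], "twist": [0, 0, 0]}, {"hand": 5.2, "travel": [0, 0, 0], "twist": [0, 0, 0]}, {"hand": 5.2, "travel": [0, 0, 0], "twist": [0, 0, 0]}])

```text
time: 13.27
position: [0.6111, -0.1321, 0.0452]
tool_rot: [-0.002, 1.0, -0.0, 0.0]
ft_force: [-1.7, 0.7, 4.5]
grip_width: 0.0584
grip_force: 15.0
```

>>> move_arm(commands=[{"hand": 6.4, "travel": [0, 0, 0], "twist": [0, 0, 0]}, {"hand": 7.5, "travel": [0, 0, 0], "twist": [0, 0, 0]}, {"hand": 8.6, "travel": [0, 0, 0], "twist": [0, 0, 0]}, {"hand": 8.6, "travel": [0, 0, 0], "twist": [0, 0, 0]}, {"hand": 8.6, "travel": [0, 0, 0], "twist": [0, 0, 0]}])

```text
time: 13.68
position: [0.611, -0.1321, 0.0443]
tool_rot: [-0.002, 1.0, 0.0, -0.0]
ft_force: [1.0, -0.3, -0.3]
grip_width: 0.0814
grip_force: 0.0
```

>>> move_arm(commands=[{"hand": 8.6, "travel": [0, 0, -1], "twist": [0, 0, 0]}, {"hand": 8.6, "travel": [0, 0, -3], "twist": [0, 0, 0]}, {"hand": 8.6, "travel": [0, 0, -4], "twist": [0, 0, 0]}, {"hand": 8.6, "travel": [0, 0, -2], "twist": [0, 0, 0]}, {"hand": 8.6, "travel": [0, 0, 0], "twist": [0, 0, 0]}])

```text
time: 14.1
position: [0.6146, -0.1334, 0.1508]
tool_rot: [-0.002, 1.0, -0.002, 0.005]
ft_force: [-0.1, -1.6, 0.7]
grip_width: 0.0858
grip_force: 0.0
```

```bash
python3 plan.py .470 .084 .145 60 8.7
```

```text
t 14.1 p [ 0.6146 -0.1334  0.1508] q1,q6 [-0.39 -1.97] w [-0.09  0.68 30.23] rows 7 grip 0.0858 0.0 F [-0.1 -1.6  0.7]
{"hand": 8.7, "travel": [2.1, 3.1, 0.0], "twist": [-0.0, 0.1, 4.3]}
{"hand": 8.7, "travel": [2.3, 3.0, 0.1], "twist": [-0.0, 0.1, 4.3]}
{"hand": 8.7, "travel": [2.5, 2.8, 0.1], "twist": [-0.0, 0.1, 4.3]}
{"hand": 8.7, "travel": [2.7, 2.6, 0.0], "twist": [-0.0, 0.1, 4.3]}
{"hand": 8.7, "travel": [2.9, 2.3, 0.1], "twist": [-0.0, 0.1, 4.3]}
{"hand": 8.7, "travel": [3.0, 2.2, 0.1], "twist": [-0.0, 0.1, 4.3]}
{"hand": 8.7, "travel": [3.2, 1.9, 0.0], "twist": [-0.0, 0.1, 4.3]}
end err mm [-0.3  0.4  0.2]
```

>>> move_arm(commands=[{"hand": 8.7, "travel": [2.1, 3.1, 0], "twist": [0, 0, 4.3]}, {"hand": 8.7, "travel": [2.3, 3.0, 0], "twist": [0, 0, 4.3]}, {"hand": 8.7, "travel": [2.5, 2.8, 0], "twist": [0, 0, 4.3]}, {"hand": 8.7, "travel": [2.7, 2.6, 0], "twist": [0, 0, 4.3]}, {"hand": 8.7, "travel": [2.9, 2.3, 0], "twist": [0, 0, 4.3]}])

```text
time: 14.52
position: [0.5051, 0.0248, 0.1443]
tool_rot: [0.187, 0.982, 0.0, -0.0]
ft_force: [0.9, 1.1, 0.6]
grip_width: 0.0872
grip_force: 0.0
```

>>> move_arm(commands=[{"hand": 8.7, "travel": [3.0, 2.2, 0], "twist": [0, 0, 4.3]}, {"hand": 8.7, "travel": [1.8, 1.1, 0], "twist": [0, 0, 4.3]}, {"hand": 8.7, "travel": [1.0, 0.8, 0], "twist": [0, 0, 0]}, {"hand": 8.7, "travel": [0, 0, 0], "twist": [0, 0, 0]}, {"hand": 8.7, "travel": [0, 0, 0], "twist": [0, 0, 0]}])

```text
time: 14.93
position: [0.4716, 0.0845, 0.1447]
tool_rot: [0.256, 0.967, -0.0, 0.001]
ft_force: [0.4, -0.5, 0.2]
grip_width: 0.0866
grip_force: 0.0
```

```bash
python3 plan.py .470 .084 .048 60 8.7
```

```text
t 14.93 p [0.4716 0.0845 0.1447] q1,q6 [-0.06 -1.11] w [0.02 0.09 0.29] rows 3 grip 0.0866 0.0 F [ 0.4 -0.5  0.2]
{"hand": 8.7, "travel": [0.0, -0.0, 3.2], "twist": [0.0, 0.0, 0.1]}
{"hand": 8.7, "travel": [0.1, -0.1, 3.2], "twist": [0.0, 0.0, 0.1]}
{"hand": 8.7, "travel": [0.0, -0.0, 3.3], "twist": [0.0, 0.0, 0.1]}
end err mm [ 0.4  0.1 -0.3]
```

>>> move_arm(commands=[{"hand": 8.7, "travel": [0.1, 0, 1.5], "twist": [0, 0, 0]}, {"hand": 8.7, "travel": [0, 0, 2.7], "twist": [0, 0, 0]}, {"hand": 8.7, "travel": [0, 0, 2.7], "twist": [0, 0, 0]}, {"hand": 8.7, "travel": [0, 0, 1.8], "twist": [0, 0, 0]}, {"hand": 8.7, "travel": [0, 0, 1.0], "twist": [0, 0, 0]}])

```text
time: 15.35
position: [0.4707, 0.0835, 0.0454]
tool_rot: [0.258, 0.966, -0.0, -0.001]
ft_force: [-0.1, -0.2, -0.0]
grip_width: 0.0871
grip_force: 0.0
```

>>> move_arm(commands=[{"hand": 8.7, "travel": [0, 0, 0], "twist": [0, 0, 0]}, {"hand": 8.7, "travel": [0, 0, 0], "twist": [0, 0, 0]}, {"hand": 5.2, "travel": [0, 0, 0], "twist": [0, 0, 0]}, {"hand": 5.2, "travel": [0, 0, 0], "twist": [0, 0, 0]}, {"hand": 5.2, "travel": [0, 0, 0], "twist": [0, 0, 0]}])

```text
time: 15.77
position: [0.4706, 0.0849, 0.0486]
tool_rot: [0.258, 0.966, 0.0, 0.001]
ft_force: [-0.6, 0.8, 0.2]
grip_width: 0.0743
grip_force: 0.0
```

>>> move_arm(commands=[{"hand": 5.2, "travel": [0, 0, 0], "twist": [0, 0, 0]}, {"hand": 5.2, "travel": [0, 0, 0], "twist": [0, 0, 0]}, {"hand": 5.2, "travel": [0, 0, 0], "twist": [0, 0, 0]}, {"hand": 5.2, "travel": [0, 0, 0], "twist": [0, 0, 0]}, {"hand": 5.2, "travel": [0, 0, 0], "twist": [0, 0, 0]}])

```text
time: 16.18
position: [0.4699, 0.0851, 0.0481]
tool_rot: [0.258, 0.966, 0.0, 0.0]
ft_force: [0.1, -0.2, 6.4]
grip_width: 0.0589
grip_force: 15.0
```

```bash
python3 plan.py .459 -.142 .048 60 5.2
```

```text
t 16.18 p [0.4699 0.0851 0.0481] q1,q6 [-0.06 -1.1 ] w [0.01 0.04 0.14] rows 6 grip 0.0589 15.0 F [ 0.1 -0.2  6.4]
{"hand": 5.2, "travel": [-1.7, -3.4, 0.0], "twist": [0.0, 0.0, 0.0]}
{"hand": 5.2, "travel": [-1.7, -3.4, 0.0], "twist": [0.0, 0.0, 0.0]}
{"hand": 5.2, "travel": [-1.7, -3.4, 0.0], "twist": [0.0, 0.0, 0.0]}
{"hand": 5.2, "travel": [-1.8, -3.3, 0.0], "twist": [0.0, 0.0, 0.0]}
{"hand": 5.2, "travel": [-1.7, -3.4, 0.0], "twist": [0.0, 0.0, 0.0]}
{"hand": 5.2, "travel": [-1.8, -3.3, 0.0], "twist": [0.0, 0.0, 0.0]}
end err mm [0.5 0.1 0.1]
```

>>> move_arm(commands=[{"hand": 5.2, "travel": [0, 0, -1], "twist": [0, 0, 0]}, {"hand": 5.2, "travel": [0, 0, -2.5], "twist": [0, 0, 0]}, {"hand": 5.2, "travel": [0, 0, -3], "twist": [0, 0, 0]}, {"hand": 5.2, "travel": [0, 0, -2.5], "twist": [0, 0, 0]}, {"hand": 5.2, "travel": [0, 0, -1], "twist": [0, 0, 0]}])

```text
time: 16.6
position: [0.471, 0.0852, 0.1507]
tool_rot: [0.258, 0.966, 0.001, 0.002]
ft_force: [0.9, 0.1, -0.9]
grip_width: 0.0584
grip_force: 15.0
```

>>> move_arm(commands=[{"hand": 5.2, "travel": [-0.8, -1.5, 0], "twist": [0, 0, 0]}, {"hand": 5.2, "travel": [-1.7, -3.4, 0], "twist": [0, 0, 0]}, {"hand": 5.2, "travel": [-1.7, -3.4, 0], "twist": [0, 0, 0]}, {"hand": 5.2, "travel": [-1.7, -3.4, 0], "twist": [0, 0, 0]}, {"hand": 5.2, "travel": [-1.7, -3.4, 0], "twist": [0, 0, 0]}])

```text
time: 17.02
position: [0.4598, -0.0849, 0.148]
tool_rot: [0.257, 0.966, 0.0, -0.0]
ft_force: [1.4, -0.1, -1.4]
grip_width: 0.0586
grip_force: 15.0
```

>>> move_arm(commands=[{"hand": 5.2, "travel": [-1.4, -2.7, 0], "twist": [0, 0, 0]}, {"hand": 5.2, "travel": [-0.9, -1.6, 0], "twist": [0, 0, 0]}, {"hand": 5.2, "travel": [-0.5, -0.8, 0], "twist": [0, 0, 0]}, {"hand": 5.2, "travel": [0, 0, 1], "twist": [0, 0, 0]}, {"hand": 5.2, "travel": [0, 0, 2], "twist": [0, 0, 0]}])

```text
time: 17.43
position: [0.4607, -0.143, 0.1191]
tool_rot: [0.258, 0.966, -0.001, 0.002]
ft_force: [1.5, -0.4, -1.4]
grip_width: 0.0585
grip_force: 15.0
```

>>> move_arm(commands=[{"hand": 5.2, "travel": [0, 0, 2], "twist": [0, 0, 0]}, {"hand": 5.2, "travel": [0, 0, 1.5], "twist": [0, 0, 0]}, {"hand": 5.2, "travel": [0, 0, 1], "twist": [0, 0, 0]}, {"hand": 5.2, "travel": [0, 0, 0], "twist": [0, 0, 0]}, {"hand": 5.2, "travel": [0, 0, 0], "twist": [0, 0, 0]}])

```text
time: 17.85
position: [0.4591, -0.1413, 0.0724]
tool_rot: [0.257, 0.966, 0.0, -0.001]
ft_force: [0.4, 0.2, -1.2]
grip_width: 0.0584
grip_force: 15.0
```

```bash
python3 plan.py .459 -.142 .047 60 5.2
```

```text
t 17.85 p [ 0.4591 -0.1413  0.0724] q1,q6 [-0.53 -1.58] w [ 0.01 -0.08  0.16] rows 1 grip 0.0584 15.0 F [ 0.4  0.2 -1.2]
{"hand": 5.2, "travel": [-0.0, -0.1, 2.5], "twist": [0.0, -0.1, 0.2]}
end err mm [-0.4 -0.1  0.4]
```

>>> move_arm(commands=[{"hand": 5.2, "travel": [0, 0, 0.6], "twist": [0, 0, 0]}, {"hand": 5.2, "travel": [0, 0, 0.7], "twist": [0, 0, 0]}, {"hand": 5.2, "travel": [0, 0, 0.6], "twist": [0, 0, 0]}, {"hand": 5.2, "travel": [0, 0, 0.4], "twist": [0, 0, 0]}, {"hand": 5.2, "travel": [0, 0, 0.2], "twist": [0, 0, 0]}])

```text
time: 18.27
position: [0.459, -0.1418, 0.047]
tool_rot: [0.258, 0.966, 0.0, -0.0]
ft_force: [0.2, -0.4, -1.7]
grip_width: 0.0584
grip_force: 15.0
```

>>> move_arm(commands=[{"hand": 5.2, "travel": [0, 0, 0], "twist": [0, 0, 0]}, {"hand": 5.2, "travel": [0, 0, 0.1], "twist": [0, 0, 0]}, {"hand": 5.2, "travel": [0, 0, 0.1], "twist": [0, 0, 0]}, {"hand": 5.2, "travel": [0, 0, 0], "twist": [0, 0, 0]}, {"hand": 5.2, "travel": [0, 0, 0], "twist": [0, 0, 0]}])

```text
time: 18.68
position: [0.4593, -0.142, 0.0456]
tool_rot: [0.258, 0.966, -0.0, 0.0]
ft_force: [-0.5, -0.1, -1.7]
grip_width: 0.0581
grip_force: 15.0
```

>>> move_arm(commands=[{"hand": 5.2, "travel": [0, 0, 0.1], "twist": [0, 0, 0]}, {"hand": 5.2, "travel": [0, 0, 0], "twist": [0, 0, 0]}, {"hand": 5.2, "travel": [0, 0, 0], "twist": [0, 0, 0]}])

```text
time: 18.93
position: [0.4594, -0.142, 0.0451]
tool_rot: [0.258, 0.966, -0.0, 0.0]
ft_force: [-1.1, 1.2, 4.3]
grip_width: 0.0584
grip_force: 15.0
```

>>> move_arm(commands=[{"hand": 6.4, "travel": [0, 0, 0], "twist": [0, 0, 0]}, {"hand": 7.5, "travel": [0, 0, 0], "twist": [0, 0, 0]}, {"hand": 8.6, "travel": [0, 0, 0], "twist": [0, 0, 0]}, {"hand": 8.6, "travel": [0, 0, 0], "twist": [0, 0, 0]}, {"hand": 8.6, "travel": [0, 0, 0], "twist": [0, 0, 0]}])

```text
time: 19.35
position: [0.4593, -0.1419, 0.0444]
tool_rot: [0.258, 0.966, 0.0, -0.0]
ft_force: [-0.6, -0.4, 0.3]
grip_width: 0.0818
grip_force: 0.0
```

>>> move_arm(commands=[{"hand": 8.6, "travel": [0, 0, -1], "twist": [0, 0, 0]}, {"hand": 8.6, "travel": [0, 0, -3], "twist": [0, 0, 0]}, {"hand": 8.6, "travel": [0, 0, -4], "twist": [0, 0, 0]}, {"hand": 8.6, "travel": [0, 0, -2.5], "twist": [0, 0, 0]}, {"hand": 8.6, "travel": [0, 0, 0], "twist": [0, 0, 0]}])

```text
time: 19.77
position: [0.4622, -0.1434, 0.1547]
tool_rot: [0.258, 0.966, -0.001, 0.005]
ft_force: [0.6, -0.1, 0.5]
grip_width: 0.0857
grip_force: 0.0
```

```bash
python3 plan.py .4806 .2142 .15 45 8.7
```

```text
t 19.77 p [ 0.4622 -0.1434  0.1547] q1,q6 [-0.53 -1.58] w [ 0.07  0.62 15.14] rows 9 grip 0.0857 0.0 F [ 0.6 -0.1  0.5]
{"hand": 8.7, "travel": [1.8, 3.5, 0.0], "twist": [0.0, 0.1, 1.7]}
{"hand": 8.7, "travel": [1.9, 3.5, 0.0], "twist": [0.0, 0.1, 1.7]}
{"hand": 8.7, "travel": [2.0, 3.4, 0.0], "twist": [0.0, 0.1, 1.7]}
{"hand": 8.7, "travel": [2.1, 3.4, 0.1], "twist": [0.0, 0.1, 1.7]}
{"hand": 8.7, "travel": [2.2, 3.3, 0.1], "twist": [0.0, 0.1, 1.7]}
{"hand": 8.7, "travel": [2.3, 3.3, 0.0], "twist": [0.0, 0.1, 1.7]}
{"hand": 8.7, "travel": [2.4, 3.2, 0.1], "twist": [0.0, 0.1, 1.7]}
{"hand": 8.7, "travel": [2.5, 3.1, 0.1], "twist": [0.0, 0.1, 1.7]}
{"hand": 8.7, "travel": [2.6, 3.0, 0.0], "twist": [0.0, 0.1, 1.7]}
end err mm [ 0.2 -0.1  0.2]
```

>>> move_arm(commands=[{"hand": 8.7, "travel": [1.8, 3.5, 0], "twist": [0, 0, 1.7]}, {"hand": 8.7, "travel": [1.9, 3.5, 0], "twist": [0, 0, 1.7]}, {"hand": 8.7, "travel": [2.0, 3.4, 0], "twist": [0, 0, 1.7]}, {"hand": 8.7, "travel": [2.1, 3.4, 0], "twist": [0, 0, 1.7]}, {"hand": 8.7, "travel": [2.2, 3.3, 0], "twist": [0, 0, 1.7]}])

```text
time: 20.18
position: [0.4689, 0.0577, 0.1495]
tool_rot: [0.33, 0.944, -0.0, -0.0]
ft_force: [0.4, 0.7, 0.1]
grip_width: 0.0871
grip_force: 0.0
```

>>> move_arm(commands=[{"hand": 8.7, "travel": [2.3, 3.3, 0], "twist": [0, 0, 1.7]}, {"hand": 8.7, "travel": [2.4, 3.2, 0], "twist": [0, 0, 1.7]}, {"hand": 8.7, "travel": [2.5, 3.1, 0], "twist": [0, 0, 1.7]}, {"hand": 8.7, "travel": [1.5, 1.8, 0], "twist": [0, 0, 1.7]}, {"hand": 8.7, "travel": [0.9, 1.1, 0], "twist": [0, 0, 0]}])

```text
time: 20.6
position: [0.4784, 0.2165, 0.1494]
tool_rot: [0.383, 0.924, 0.0, -0.0]
ft_force: [-0.0, -0.6, 0.1]
grip_width: 0.0869
grip_force: 0.0
```

>>> move_arm(commands=[{"hand": 8.7, "travel": [0, 0, 0], "twist": [0, 0, 0]}, {"hand": 8.7, "travel": [0, 0, 0], "twist": [0, 0, 0]}, {"hand": 8.7, "travel": [0, 0, 0], "twist": [0, 0, 0]}, {"hand": 8.7, "travel": [0, 0, 0], "twist": [0, 0, 0]}])

```text
time: 20.93
position: [0.4789, 0.2123, 0.1494]
tool_rot: [0.385, 0.923, -0.0, -0.0]
ft_force: [-0.3, -0.4, 0.6]
grip_width: 0.0871
grip_force: 0.0
```

```bash
python3 plan.py .4806 .2142 .048 45 8.7; python3 - <<'E'
from h import *
t=robot.camera('top')['frame'][90:210,290:450];s=robot.camera('side')['frame'][90:290,280:480]
cv2.imwrite('pics/g3.png',np.hstack([cv2.resize(t,(400,300)),cv2.resize(s,(400,400))[:300]*1])[:,:,::-1])
cv2.imwrite('pics/g3.png',np.vstack([np.hstack([cv2.resize(t,(400,300),interpolation=2),np.zeros((300,0,3),np.uint8)]),]) [:,:,::-1])
a=np.zeros((400,800,3),np.uint8);a[:300,:400]=cv2.resize(t,(400,300),interpolation=2);a[:,400:]=cv2.resize(s,(400,400),interpolation=2)
cv2.imwrite('pics/g3.png',a[:,:,::-1])
E
```

```text
t 20.93 p [0.4789 0.2123 0.1494] q1,q6 [ 0.2  -0.58] w [-0.06 -0.02 -0.26] rows 3 grip 0.0871 0.0 F [-0.3 -0.4  0.6]
{"hand": 8.7, "travel": [0.0, 0.1, 3.4], "twist": [-0.0, -0.0, -0.1]}
{"hand": 8.7, "travel": [0.0, 0.1, 3.4], "twist": [-0.0, -0.0, -0.1]}
{"hand": 8.7, "travel": [0.0, 0.1, 3.3], "twist": [-0.0, -0.0, -0.1]}
end err mm [0.3 0.2 0.4]
```

View pics/g3.png

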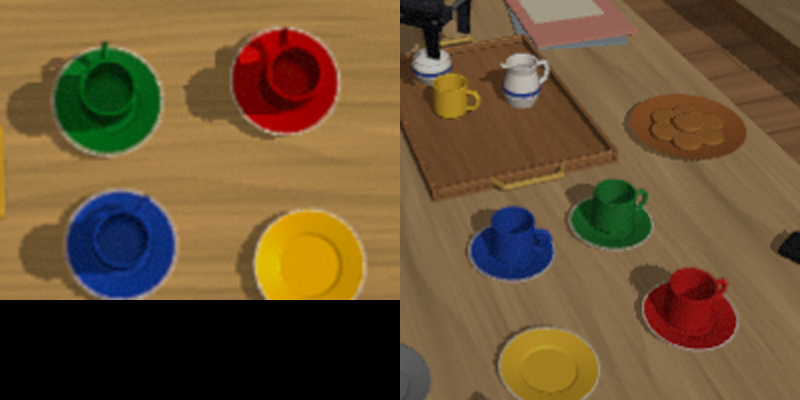

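Red, green and blue all stand upright in their saucers. Yellow is next.

>>> move_arm(commands=[{"hand": 8.7, "travel": [0, 0.3, 1.5], "twist": [0, 0, 0]}, {"hand": 8.7, "travel": [0, 0, 2.9], "twist": [0, 0, 0]}, {"hand": 8.7, "travel": [0, 0, 2.9], "twist": [0, 0, 0]}, {"hand": 8.7, "travel": [0, 0, 1.8], "twist": [0, 0, 0]}, {"hand": 8.7, "travel": [0, 0, 1.0], "twist": [0, 0, 0]}])

```text
time: 21.45
position: [0.4802, 0.2144, 0.0465]
tool_rot: [0.385, 0.923, -0.001, -0.002]
ft_force: [0.5, -0.4, 0.7]
grip_width: 0.087
grip_force: 0.0
```

>>> move_arm(commands=[{"hand": 8.7, "travel": [0, 0, 0], "twist": [0, 0, 0]}, {"hand": 8.7, "travel": [0, 0, 0], "twist": [0, 0, 0]}, {"hand": 5.2, "travel": [0, 0, 0], "twist": [0, 0, 0]}, {"hand": 5.2, "travel": [0, 0, 0], "twist": [0, 0, 0]}, {"hand": 5.2, "travel": [0, 0, 0], "twist": [0, 0, 0]}])

```text
time: 21.87
position: [0.4822, 0.2157, 0.0498]
tool_rot: [0.384, 0.923, 0.001, 0.001]
ft_force: [0.4, 0.3, -0.4]
grip_width: 0.0741
grip_force: 0.0
```

>>> move_arm(commands=[{"hand": 5.2, "travel": [0, 0, 0], "twist": [0, 0, 0]}, {"hand": 5.2, "travel": [0, 0, 0], "twist": [0, 0, 0]}, {"hand": 5.2, "travel": [0, 0, 0], "twist": [0, 0, 0]}, {"hand": 5.2, "travel": [0, 0, 0], "twist": [0, 0, 0]}, {"hand": 5.2, "travel": [0, 0, 0], "twist": [0, 0, 0]}])

```text
time: 22.28
position: [0.4811, 0.2155, 0.049]
tool_rot: [0.384, 0.923, -0.0, -0.0]
ft_force: [-2.3, -1.1, 6.1]
grip_width: 0.0586
grip_force: 15.0
```

>>> move_arm(commands=[{"hand": 5.2, "travel": [0, 0, -1], "twist": [0, 0, 0]}, {"hand": 5.2, "travel": [0, 0, -2.5], "twist": [0, 0, 0]}, {"hand": 5.2, "travel": [0, 0, -4], "twist": [0, 0, 0]}, {"hand": 5.2, "travel": [0, 0, -3.5], "twist": [0, 0, 0]}, {"hand": 5.2, "travel": [0, 0, -1.5], "twist": [0, 0, 0]}])

```text
time: 22.7
position: [0.4838, 0.2163, 0.1781]
tool_rot: [0.384, 0.923, 0.002, 0.003]
ft_force: [1.5, -0.3, -0.5]
grip_width: 0.0586
grip_force: 15.0
```

```bash
python3 plan.py .4344 -.3372 .17 45 5.2
```

```text
t 22.7 p [0.4838 0.2163 0.1781] q1,q6 [ 0.21 -0.57] w [ 0.4   0.24 -0.17] rows 14 grip 0.0586 15.0 F [ 1.5 -0.3 -0.5]
{"hand": 5.2, "travel": [-2.6, -3.0, 0.0], "twist": [0.0, 0.0, -0.0]}
{"hand": 5.2, "travel": [-2.6, -3.0, 0.1], "twist": [0.0, 0.0, -0.0]}
{"hand": 5.2, "travel": [-2.5, -3.0, 0.0], "twist": [0.0, 0.0, -0.0]}
{"hand": 5.2, "travel": [-2.6, -3.0, 0.1], "twist": [0.0, 0.0, -0.0]}
{"hand": 5.2, "travel": [-2.5, -3.1, 0.0], "twist": [0.0, 0.0, -0.0]}
{"hand": 5.2, "travel": [-2.6, -3.0, 0.1], "twist": [0.0, 0.0, -0.0]}
{"hand": 5.2, "travel": [-2.5, -3.1, 0.0], "twist": [0.0, 0.0, -0.0]}
{"hand": 5.2, "travel": [-2.6, -3.0, 0.1], "twist": [0.0, 0.0, -0.0]}
{"hand": 5.2, "travel": [-2.5, -3.1, 0.0], "twist": [0.0, 0.0, -0.0]}
{"hand": 5.2, "travel": [-2.6, -3.0, 0.1], "twist": [0.0, 0.0, -0.0]}
{"hand": 5.2, "travel": [-2.5, -3.1, 0.0], "twist": [0.0, 0.0, -0.0]}
{"hand": 5.2, "travel": [-2.6, -3.0, 0.1], "twist": [0.0, 0.0, -0.0]}
{"hand": 5.2, "travel": [-2.5, -3.1, 0.0], "twist": [0.0, 0.0, -0.0]}
{"hand": 5.2, "travel": [-2.6, -3.0, 0.1], "twist": [0.0, 0.0, -0.0]}
end err mm [ 0.4  0.  -0.4]
```

>>> move_arm(commands=[{"hand": 5.2, "travel": [-1.3, -1.5, 0], "twist": [0, 0, 0]}, {"hand": 5.2, "travel": [-2.6, -3.0, 0], "twist": [0, 0, 0]}, {"hand": 5.2, "travel": [-2.6, -3.0, 0], "twist": [0, 0, 0]}, {"hand": 5.2, "travel": [-2.6, -3.0, 0], "twist": [0, 0, 0]}, {"hand": 5.2, "travel": [-2.6, -3.0, 0], "twist": [0, 0, 0]}])

```text
time: 23.12
position: [0.4679, 0.0361, 0.1741]
tool_rot: [0.384, 0.924, 0.0, 0.001]
ft_force: [0.6, -0.6, -0.9]
grip_width: 0.0583
grip_force: 15.0
```

>>> move_arm(commands=[{"hand": 5.2, "travel": [-2.5, -3.1, 0], "twist": [0, 0, 0]}, {"hand": 5.2, "travel": [-2.5, -3.1, 0], "twist": [0, 0, 0]}, {"hand": 5.2, "travel": [-2.5, -3.1, 0], "twist": [0, 0, 0]}, {"hand": 5.2, "travel": [-2.5, -3.1, 0], "twist": [0, 0, 0]}, {"hand": 5.2, "travel": [-2.5, -3.1, 0], "twist": [0, 0, 0]}])

```text
time: 23.53
position: [0.4459, -0.1624, 0.174]
tool_rot: [0.384, 0.923, 0.0, 0.001]
ft_force: [1.3, -0.1, -0.8]
grip_width: 0.0586
grip_force: 15.0
```

>>> move_arm(commands=[{"hand": 5.2, "travel": [-2.5, -3.1, 0], "twist": [0, 0, 0]}, {"hand": 5.2, "travel": [-2.3, -2.8, 0], "twist": [0, 0, 0]}, {"hand": 5.2, "travel": [-1.6, -2.0, 0], "twist": [0, 0, 0]}, {"hand": 5.2, "travel": [-1.0, -1.2, 0], "twist": [0, 0, 0]}, {"hand": 5.2, "travel": [0, 0, 0], "twist": [0, 0, 0]}])

```text
time: 23.95
position: [0.4344, -0.2808, 0.174]
tool_rot: [0.386, 0.923, -0.001, 0.002]
ft_force: [0.0, 0.2, -1.6]
grip_width: 0.0582
grip_force: 15.0
```

```bash
python3 plan.py .4344 -.3372 .075 45 5.2
```

```text
t 23.95 p [ 0.4344 -0.2808  0.174 ] q1,q6 [-0.79 -1.57] w [-0.02  0.21 -0.38] rows 3 grip 0.0582 15.0 F [ 0.   0.2 -1.6]
{"hand": 5.2, "travel": [-1.3, -1.3, 3.3], "twist": [-0.0, 0.1, -0.1]}
{"hand": 5.2, "travel": [-1.3, -1.3, 3.3], "twist": [-0.0, 0.1, -0.1]}
{"hand": 5.2, "travel": [-1.4, -1.4, 3.3], "twist": [-0.0, 0.1, -0.1]}
end err mm [-0.2 -0.4  0.1]
```

>>> move_arm(commands=[{"hand": 5.2, "travel": [-1.0, -1.0, 0], "twist": [0, 0, 0]}, {"hand": 5.2, "travel": [-1.5, -1.5, 1], "twist": [0, 0, 0]}, {"hand": 5.2, "travel": [-1.0, -1.0, 2], "twist": [0, 0, 0]}, {"hand": 5.2, "travel": [-0.5, -0.5, 2], "twist": [0, 0, 0]}, {"hand": 5.2, "travel": [0, 0, 2], "twist": [0, 0, 0]}])

```text
time: 24.37
position: [0.4347, -0.3348, 0.1032]
tool_rot: [0.384, 0.923, -0.001, 0.001]
ft_force: [1.3, 0.5, 0.7]
grip_width: 0.0585
grip_force: 15.0
```

>>> move_arm(commands=[{"hand": 5.2, "travel": [0, 0, 2], "twist": [0, 0, 0]}, {"hand": 5.2, "travel": [0, 0, 1], "twist": [0, 0, 0]}, {"hand": 5.2, "travel": [0, 0, 0], "twist": [0, 0, 0]}, {"hand": 5.2, "travel": [0, 0, 0], "twist": [0, 0, 0]}, {"hand": 5.2, "travel": [0, 0, 0], "twist": [0, 0, 0]}])

```text
time: 24.78
position: [0.4344, -0.3337, 0.0745]
tool_rot: [0.384, 0.923, -0.0, 0.001]
ft_force: [0.8, 0.4, -1.5]
grip_width: 0.0583
grip_force: 15.0
```

```bash
python3 plan.py .4344 -.3372 .047 45 5.2
```

```text
t 24.78 p [ 0.4344 -0.3337  0.0745] q1,q6 [-0.86 -1.64] w [-0.    0.1  -0.12] rows 1 grip 0.0583 15.0 F [ 0.8  0.4 -1.5]
{"hand": 5.2, "travel": [-0.2, -0.2, 2.8], "twist": [-0.0, 0.1, -0.1]}
end err mm [ 0.1  0.6 -0.5]
```

>>> move_arm(commands=[{"hand": 5.2, "travel": [-0.2, -0.2, 0.6], "twist": [0, 0, 0]}, {"hand": 5.2, "travel": [0, 0, 0.7], "twist": [0, 0, 0]}, {"hand": 5.2, "travel": [0, 0, 0.6], "twist": [0, 0, 0]}, {"hand": 5.2, "travel": [0, 0, 0.4], "twist": [0, 0, 0]}, {"hand": 5.2, "travel": [0, 0, 0.2], "twist": [0, 0, 0]}])

```text
time: 25.2
position: [0.4333, -0.3362, 0.0478]
tool_rot: [0.384, 0.923, 0.0, -0.001]
ft_force: [-0.9, -0.0, -1.3]
grip_width: 0.059
grip_force: 15.0
```

>>> move_arm(commands=[{"hand": 5.2, "travel": [0, 0, 0], "twist": [0, 0, 0]}, {"hand": 5.2, "travel": [0, 0, 0.1], "twist": [0, 0, 0]}, {"hand": 5.2, "travel": [0, 0, 0.1], "twist": [0, 0, 0]}, {"hand": 5.2, "travel": [0, 0, 0], "twist": [0, 0, 0]}, {"hand": 5.2, "travel": [0, 0, 0], "twist": [0, 0, 0]}])

```text
time: 25.62
position: [0.4337, -0.3366, 0.0467]
tool_rot: [0.384, 0.923, -0.0, 0.0]
ft_force: [-0.0, 0.4, -0.7]
grip_width: 0.0581
grip_force: 15.0
```

>>> move_arm(commands=[{"hand": 5.2, "travel": [0, 0, 0.1], "twist": [0, 0, 0]}, {"hand": 5.2, "travel": [0, 0, 0], "twist": [0, 0, 0]}, {"hand": 5.2, "travel": [0, 0, 0], "twist": [0, 0, 0]}])

```text
time: 25.87
position: [0.4338, -0.3367, 0.0461]
tool_rot: [0.384, 0.923, -0.0, 0.0]
ft_force: [-0.7, 0.7, 3.0]
grip_width: 0.0581
grip_force: 15.0
```

Contact, so I'll release, retreat and check.

>>> move_arm(commands=[{"hand": 6.4, "travel": [0, 0, 0], "twist": [0, 0, 0]}, {"hand": 7.5, "travel": [0, 0, 0], "twist": [0, 0, 0]}, {"hand": 8.6, "travel": [0, 0, 0], "twist": [0, 0, 0]}, {"hand": 8.6, "travel": [0, 0, 0], "twist": [0, 0, 0]}, {"hand": 8.6, "travel": [0, 0, 0], "twist": [0, 0, 0]}])

```text
time: 26.28
position: [0.4336, -0.3365, 0.0454]
tool_rot: [0.384, 0.923, 0.0, -0.0]
ft_force: [-0.1, -0.1, -0.3]
grip_width: 0.0815
grip_force: 0.0
```

>>> move_arm(commands=[{"hand": 8.6, "travel": [0, 0, -1], "twist": [0, 0, 0]}, {"hand": 8.6, "travel": [0, 0, -3], "twist": [0, 0, 0]}, {"hand": 8.6, "travel": [0, 0, -4], "twist": [0, 0, 0]}, {"hand": 8.6, "travel": [0, 0, -4], "twist": [0, 0, 0]}, {"hand": 8.6, "travel": [0, 0, -3], "twist": [0, 0, 0]}])

```text
time: 26.7
position: [0.4341, -0.337, 0.1991]
tool_rot: [0.384, 0.923, -0.001, 0.001]
ft_force: [0.2, -0.3, 0.3]
grip_width: 0.0859
grip_force: 0.0
```

>>> move_arm(commands=[{"hand": 8.6, "travel": [2, 2, -2], "twist": [0, 0, 0]}, {"hand": 8.6, "travel": [2.5, 3, 0], "twist": [0, 0, 0]}, {"hand": 8.6, "travel": [2.5, 3, 0], "twist": [0, 0, 0]}, {"hand": 8.6, "travel": [2.5, 3, 0], "twist": [0, 0, 0]}, {"hand": 8.6, "travel": [2.5, 3, 0], "twist": [0, 0, 0]}])

```text
time: 27.12
position: [0.4481, -0.1512, 0.2165]
tool_rot: [0.385, 0.923, -0.0, 0.001]
ft_force: [1.0, -0.5, -0.0]
grip_width: 0.0863
grip_force: 0.0
```

>>> move_arm(commands=[{"hand": 8.6, "travel": [2.5, 3, 0], "twist": [0, 0, 0]}, {"hand": 8.6, "travel": [2.5, 3, 0], "twist": [0, 0, 0]}, {"hand": 8.6, "travel": [2.5, 3, 0], "twist": [0, 0, 0]}, {"hand": 8.6, "travel": [2.5, 3, 0], "twist": [0, 0, 0]}, {"hand": 8.6, "travel": [2.5, 3, 0], "twist": [0, 0, 0]}])

```text
time: 27.53
position: [0.4664, 0.0435, 0.2164]
tool_rot: [0.384, 0.923, 0.0, 0.0]
ft_force: [1.7, 1.0, -0.3]
grip_width: 0.086
grip_force: 0.0
```

>>> move_arm(commands=[{"hand": 8.6, "travel": [2.5, 3, 0], "twist": [0, 0, 0]}, {"hand": 8.6, "travel": [2.5, 3, 0], "twist": [0, 0, 0]}, {"hand": 8.6, "travel": [2, 2, 0], "twist": [0, 0, 0]}, {"hand": 8.6, "travel": [0, 0, 0], "twist": [0, 0, 0]}, {"hand": 8.6, "travel": [0, 0, 0], "twist": [0, 0, 0]}])

```text
time: 27.95
position: [0.4736, 0.149, 0.216]
tool_rot: [0.382, 0.924, -0.0, 0.0]
ft_force: [0.7, -0.7, 0.3]
grip_width: 0.0861
grip_force: 0.0
```

```bash
python3 - <<'E'
from h import *
T,S=robot.camera('top'),robot.camera('side')
t=T['frame'][90:210,290:450];s=S['frame'][60:310,240:490]
a=np.zeros((500,800,3),np.uint8);a[:300,:400]=cv2.resize(t,(400,300),interpolation=2);a[:400,400:]=cv2.resize(s,(400,400),interpolation=2)
a[300:500,:]=np.where(a[300:500,:]==0,0,a[300:500,:])
u=T['frame'][95:225,115:290]; a[300:500,0:269]=cv2.resize(u,(269,200),interpolation=2)
cv2.imwrite('pics/g4.png',a[:,:,::-1])
# saucer outer circle (merged blob in top view), cast at 10 mm
for col,p in dict(red=(.6281,-.3192),yellow=(.4344,-.3372),green=(.6107,-.1324),blue=(.459,-.1419)).items():
    b=[b for b in blobs(mask(T,col),2500) if np.linalg.norm(cast(T,[b[2]],.01)[0,:2]-p)<.05]
    if b:
        (c,r)=cv2.minEnclosingCircle(cast(T,cont(b[0][1]),.01)[:,:2].astype(np.float32)); print(col,np.round(c,4),round(r,4),'shift mm',np.round((np.array(c)-p)*1000,1))
E
```

```text
red [ 0.6281 -0.319 ] 0.0557 shift mm [-0.   0.2]
yellow [ 0.4358 -0.3399] 0.0585 shift mm [ 1.4 -2.7]
green [ 0.6133 -0.1331] 0.0578 shift mm [ 2.6 -0.7]
blue [ 0.4594 -0.1429] 0.0546 shift mm [ 0.4 -1. ]
```

View pics/g4.png

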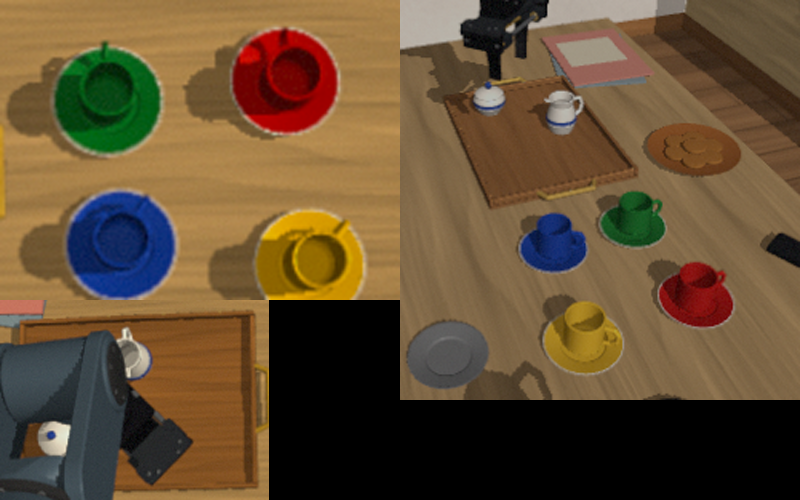

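All four cups stand upright in their own saucers. The jug and bowl are in place, and the saucers have moved under 3 mm. Before handing in I'll measure how well each cup is centred.

```bash
python3 - <<'E'
from h import *
T=robot.camera('top'); K=8; tiles=[]
for col,p in dict(red=(.6281,-.3192),yellow=(.4344,-.3372),green=(.6107,-.1324),blue=(.459,-.1419)).items():
    b=[b for b in blobs(mask(T,col),2500) if np.linalg.norm(cast(T,[b[2]],.01)[0,:2]-p)<.05][0]
    x0,y0=np.int32(b[2])-28
    g=T['frame'][y0:y0+56,x0:x0+56]; g=g[:,:,{'red':0,'yellow':0,'green':1,'blue':2}[col]]
    g=cv2.normalize(cv2.resize(g,None,fx=K,fy=K,interpolation=2),None,0,255,cv2.NORM_MINMAX)
    h=cv2.HoughCircles(cv2.GaussianBlur(g,(9,9),0),cv2.HOUGH_GRADIENT,1.5,10,param1=60,param2=20,minRadius=84,maxRadius=104)
    v=cv2.cvtColor(g,cv2.COLOR_GRAY2BGR)
    for c in h[0][:3]:
        uv=(c[:2]+.5)/K-.5+[x0,y0]; w=cast(T,[uv],.065)[0,:2]; print(col,'rim offset mm',((w-p)*1000).round(1),'r px',c[2])
    c=h[0][0]; cv2.circle(v,(int(c[0]),int(c[1])),int(c[2]),(0,0,255),1); tiles.append(cv2.resize(v,(300,300)))
cv2.imwrite('pics/g5.png',np.vstack([np.hstack(tiles[:2]),np.hstack(tiles[2:])]))
E
```

```text
red rim offset mm [-5.3  2.5] r px 85.5
red rim offset mm [-3.  -1.3] r px 98.1
red rim offset mm [-11.    7.1] r px 103.05
yellow rim offset mm [1.  3.1] r px 86.55
yellow rim offset mm [-3.4 13. ] r px 86.4
yellow rim offset mm [2.8 0.2] r px 86.55
green rim offset mm [-0.9  2.6] r px 84.525
green rim offset mm [1.9 0.2] r px 94.65
green rim offset mm [-1.  -1.1] r px 84.6
blue rim offset mm [-0.6  2.2] r px 86.1
blue rim offset mm [ 1.6 -0.1] r px 96.45
blue rim offset mm [3.1 2.6] r px 89.85
```

View pics/g5.png

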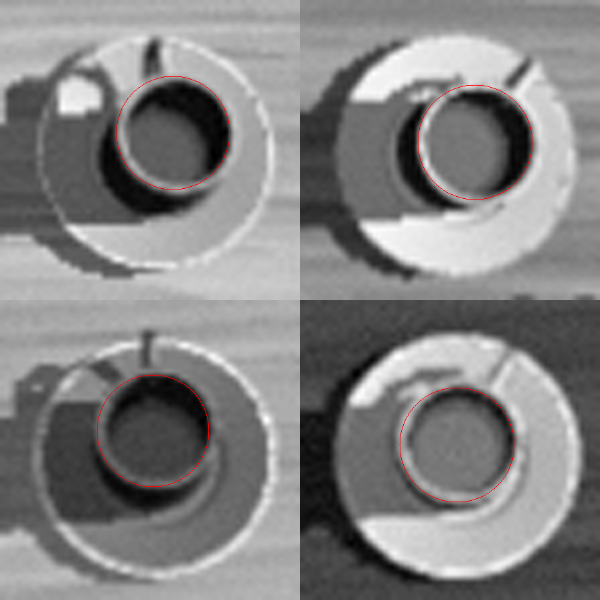

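The circles sit on the cup rims: red is about 3–5 mm off centre and the others about 3 mm or less, inside the 12 mm allowed. I'll hand it in.

```bash
python3 -c "
from rig import robot
print(robot.hand_in())"
```

```text
the job is handed in; nothing more can be done
None
```

I handed the job in: all four cups stand upright in the wells of their own-colour saucers, within about 5 mm of centre by camera, and the saucers, jug and bowl are where they were; no verdict came back.

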